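# Serve two pieces from the glass-topped drawer behind the card stand and the jar

## Robot

A 6-joint arm with a two-finger parallel gripper is mounted at the origin on a cart in front of the work surface, level with it; the furniture and walls round the work are solid. World frame = base frame: x ahead of the robot, y to its left, z up, the work surface at z = 0. Lengths are in m, angles in rad, forces in N, time in s.
With the tool pointing down it reaches from about 0.375 to 0.975 m from the base axis. Payload 3.8 kg.
Tool frame: the origin (TCP) lies at the very end of the fingers, on their centre line; the grasp point (between the pads) lies 19 mm behind it; z points along the fingers, y is the line along which they close (so a half turn about z gives the same grasp; the last joint's range is limited). The gripper opens to 88 mm and grips with 3 to 60 N. Pads are 18 mm wide; open, the fingers measure 123 mm over their backs; the gripper's body (75 mm by 187 mm) begins 45 mm behind the grasp point.
Start: joints at [-1.166, 0.264, 1.604, -0, 1.274, -0.037], TCP at [0.289, -0.61, 0.239] pointing down, gripper open.
Joint ranges: [-2.63, 2.63], [-0.94, 2.18], [0.31, 2.57], [-1.31, 4.45], [0, 2.66], [-2.55, 2.55]. Speed limits (rad/s): [2.57, 2.57, 3.14, 3.14, 3.14, 3.14].

## Interface

Orientations are given as a unit quaternion [x, y, z, w].
In Python, from workcell import env, vision gives the robot as it stands. The module is installed in compiled form; this text tells all that it offers.
- The arm moves only by the shell command python3 -m inch 'ROWS' [FORCE]. ROWS is JSON, a list of rows, each an object of numbers: "tx", "ty", "tz": the shift along the tool's x, y, z in cm; "ax", "ay", "az": the turn, a rotation vector about the tool's x, y, z in degrees; "grip": the finger opening in cm, from 0 to 8.81. A call has 1 to 8 rows; each row is the pose to reach, as a shift and turn from the pose commanded when the call began, along the tool's axes at that moment; what a row does not reach only later rows make up. A row lasts 1/8 s, in which the tool goes at most 62.5 mm and 10.7 degrees, less where a joint would pass 70% of its speed; a pose out of reach is approached as far as the arm can. A call with a gripper value outside its range is refused whole. The fingers move at their own pace and stop on an object; FORCE is the grip in N (left out, the last holds). Time passes only in rows, so rows that repeat a pose let the fingers close. It gives the time, the measured TCP pose, the force, the opening and the grip force at its end, in the units of the state.
- env.observe(): the state, without advancing time (a new reading comes with each control period).
- vision.get_image(name): name is "side" or "top"; returns the picture (384x512x3 uint8, blue, green, red); there is no depth.
- vision.camera_info(name): a dict with "intrinsics" (3x3 intrinsics, pixels), "dist" ([k1, k2, p1, p2, k3] as OpenCV has them; the pictures are not rectified), "rvec" (rotation vector, rad) and "tvec" (3), from world to camera coordinates, as OpenCV has them. Camera axes: x right, y down, z forward; pixel columns grow to the right and rows downward; lengths in m; the calibration is good to about 2 mm. A picture is of the moment at which its call begins. camera_info takes no time and is no camera call.
- env.job_done(): hands the job in; it is judged then, once.
The state is a dict: "t": time; "qpos": joint angles; "dq": joint speeds; "effort": joint torques, N m; "eef_pos": TCP position; "eef_rot": TCP orientation; "wrist_force": force on the tool from outside, world axes, zero at the start; "torque": the same for the moment, N m; "finger_gap": finger opening in m; "finger_force": force on a finger pad.
Only numpy, scipy, OpenCV 4.12 (cv2) and the standard library are available. Lean on these libraries where they do the work, as an engineer would, in place of code of your own. Each camera call takes 0.05 s, during which the arm holds its last target. There are 200 camera calls.

## Task

A guest wants to taste the chocolate cup and the chocolate log that lie in the glass-topped drawer. Clear the card stand and the jar of nibs that stand in front of the drawer out of its way, pull the drawer open, and lay the cup upright in the round recess of its tasting board and the log, right side up, in the oblong recess of the other. Then push the drawer fully shut and stand the card stand and the jar back, each exactly where and as it stood; keep them upright, never let the drawer knock them, and leave the bell where it is.

Things in the scene. Friction and masses are not known exactly. Their poses are not given: they have to be found in the camera images.
- drawer_unit: fixed oak unit with glass top and a drawer, 170 (x) x 240 (y) x 72 mm high, left of the robot. Origin: centre of underside; its x axis runs from the drawer front (x -0.085) to the back. Handle: bar along y, 110 mm long, 10 mm thick, at x -0.120 minus the joint value, y 0, z 0.040 m, 35 mm off the drawer's face; pinch it from above. Drawer floor z 0.014, side walls to 0.043, front to 0.064
- drawer (a joint): the drawer's travel in m: 0 shut, 0.125 fully open, along the unit's -x; about 1 N of friction, stays where it is left. Inside it measures 139 mm (x) by 204 mm (y). Cup and log lie on its floor near x -0.02, y +0.05 and -0.05 in the unit's frame while shut (the log roughly along y), and ride along. A display block with chocolates, 170 mm high, stands close to the unit's right
- card_stand: loose oak block, 24 (its x) x 70 (its y) x 16 mm high, with an upright card (2 mm thick, 85 mm wide, top 57 mm above the counter) in its middle, 50 g; grip the block from above across its 24 mm, one finger before and one behind the card. Origin: centre of its underside, z up. Stands before the drawer, its middle about 55 mm in front of the handle's line, roughly parallel to it
- nib_jar: loose round glass jar of cacao nibs, cork lid fixed on, 65 mm across, 110 mm high, 0.2 to 0.4 kg; grip it from above round the glass at 75 mm height. Origin: centre of its underside, z up. Stands beside the card stand, middles about 112 mm apart; either may be on the left. The counter at x 0.42 to 0.50, y -0.07 to 0.10 is free for setting things down
- choc_cup: loose fluted round chocolate cup with cream filling, 37 mm across the rim, narrower at the foot, 28 mm high, 14 g. Origin: centre of its underside, z up. At the start in the drawer, seen through the glass
- choc_log: loose moulded chocolate log, flat underneath, rounded on top, 19 mm wide (its x), 42 mm long (its y), 16 mm high, 13 g; grip it across the width, low on its flat sides. Origin: centre of its underside, z up. At the start in the drawer, seen through the glass
- round_board: fixed pale wooden tasting board, 110 (x) x 90 (y) x 16 mm, with a dark-lined round recess, 45 mm across and 4 mm deep, in the middle of its top (recess floor 12 mm above the counter), for the cup. Origin: centre of its underside, under the centre of the recess
- slot_board: fixed pale wooden tasting board of the same size with a dark-lined oblong recess, 55 mm along its x, 32 mm along its y, 4 mm deep (floor 12 mm above the counter); the log's length goes along the board's x, either way round. Origin: centre of its underside, under the recess. The boards lie side by side on the right, before a 0.48 m high glass case (x over 0.59), and may change places
- bell: loose bystander: steel counter bell, 80 mm across, 60 mm high; to be left alone. Origin: centre of its underside

How it is judged:
By the outcome, as a careful person would: the job done as asked, in the order asked, and still so for the second after the job is handed in, with the robot touching nothing.
It also fails if it takes over 147 s, if anything falls off the work surface, if the arm or the gripper's body presses on something with over 40 N, if the wrist force passes 120 N, or if a joint passes its speed limit or range.

## Working session

There is one attempt and no reset: what is moved stays moved. The work goes in short steps, Python scripts to look and compute and a shell command to move; the robot and the scene stay as the last step left them, time stands still between calls to the robot, and variables do not carry over. Pictures are saved under pics/ and viewed, at most 14 in all, crops included, and the job is handed in when it is done.

```bash
mkdir -p pics; ls
cat > h.py <<'E'
import numpy as np,cv2
from workcell import env,vision
from scipy.spatial.transform import Rotation as R
def cam(n):
    c=vision.camera_info(n);return [np.array(c[k],float) for k in("intrinsics","dist","rvec","tvec")]
def ray(n,px,z):
    K,d,r,t=cam(n);p=cv2.undistortPoints(np.array(px,float).reshape(-1,1,2),K,d).reshape(-1,2)
    M=cv2.Rodrigues(r)[0];o=-M.T@t.ravel();D=np.c_[p,np.ones(len(p))]@M
    return o+D*((z-o[2])/D[:,2])[:,None]
def proj(n,P):
    K,d,r,t=cam(n);return cv2.projectPoints(np.array(P,float).reshape(-1,1,3),r,t,K,d)[0].reshape(-1,2)
E
python3 - <<'E'
from h import *
for n in("top","side"):
    im=vision.get_image(n);cv2.imwrite(f"pics/{n}0.png",im)
    cv2.imwrite(f"pics/{n}0b.png",cv2.resize(im,(800,600),interpolation=cv2.INTER_CUBIC))
    K,d,r,t=cam(n);print(n,-cv2.Rodrigues(r)[0].T@t.ravel(),K[0,0],d.ravel())
print({k:np.round(v,3) for k,v in env.observe().items()})
E
```

```text
pics
top [0.38481293 0.06295797 1.62318902] 414.53530941759834 [-0.11363826  0.          0.          0.          0.        ]
side [0.54564388 1.24777608 0.68885588] 443.32778337226756 [0.00712183 0.         0.         0.         0.        ]
{'t': np.float64(0.1), 'qpos': array([-1.166,  0.265,  1.605,  0.   ,  1.274, -0.037]), 'dq': array([ 0.   , -0.002, -0.002,  0.002,  0.001,  0.001]), 'effort': array([ 0.0000e+00, -5.0362e+01, -3.5807e+01,  7.3000e-02,  2.3000e-02,
       -0.0000e+00]), 'eef_pos': array([ 0.288, -0.61 ,  0.238]), 'eef_rot': array([ 0.976,  0.219, -0.   , -0.001]), 'wrist_force': array([-0.252,  0.24 , -0.711]), 'torque': array([-0.003, -0.034, -0.026]), 'finger_force': np.float64(0.0), 'finger_gap': np.float64(0.088)}
```

View pics/top0b.png

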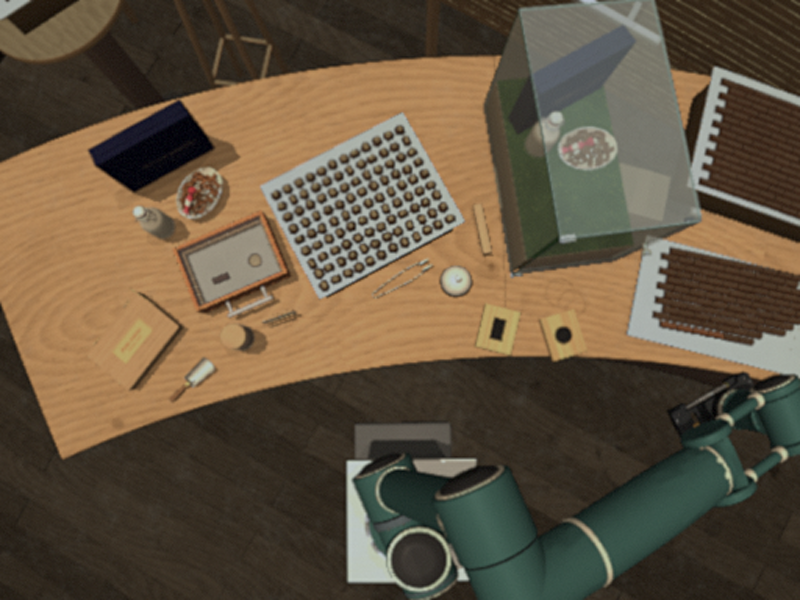

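View pics/side0b.png

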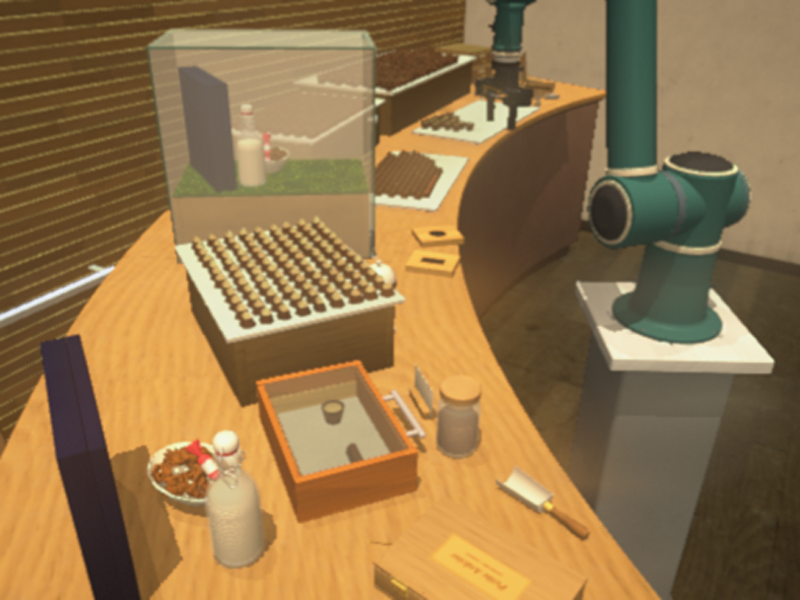

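The top view (800-px scale) shows the drawer unit at about (232,262), its handle (250,303), the card stand (282,319), the jar (237,337), the slot board (498,329), the round board (563,334) and the bell (456,280). The side view shows the jar at (458,415) with the card stand behind it at (425,393). I'll enlarge the regions that matter.

Run:
```python
from h import *
t=cv2.imread("pics/top0.png");s=cv2.imread("pics/side0.png")
f=lambda im,x,y,w,h,k:cv2.resize(im[y:y+h,x:x+w],None,fx=k,fy=k,interpolation=cv2.INTER_CUBIC)
a=f(t,105,130,100,100,5);b=f(t,290,180,100,60,3);c=f(s,160,220,160,120,3)
o=np.zeros((600,800,3),np.uint8);o[:500,:500]=a;o[:180,500:800]=b;
c=f(s,225,225,100,80,3);o[200:440,500:800]=c
cv2.imwrite("pics/c1.png",o)
```

```text
(no output)
```

View pics/c1.png

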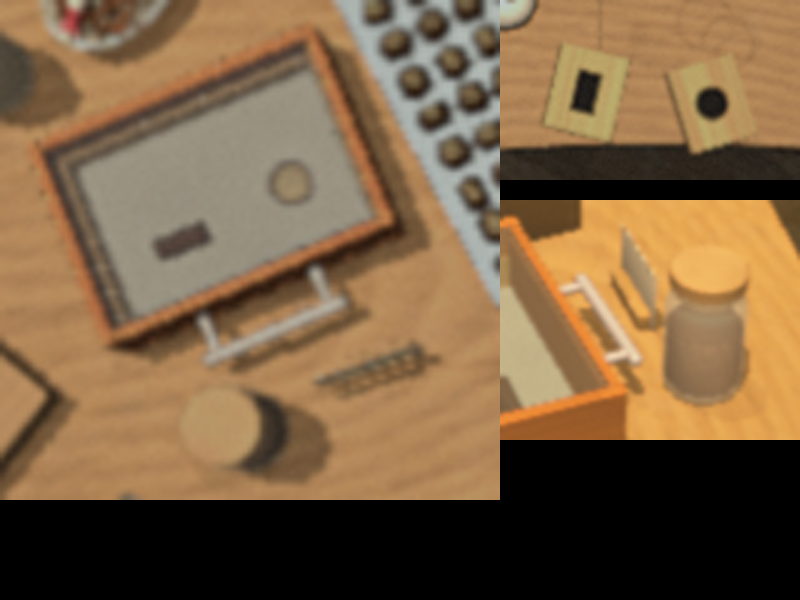

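```bash
cat >> h.py <<'E'
def C(px,k,ox,oy,px0=0,py0=0):
    a=np.array(px,float).reshape(-1,2);return (a-[px0,py0]+.5)/k-.5+[ox,oy]
E
python3 - <<'E'
from h import *
np.set_printoptions(precision=4,suppress=True)
T=lambda p,z:ray("top",C(p,5,105,130),z)
u=T([(38,150),(312,30),(398,225),(110,342)],.072);print("unit",u[:,:2],u.mean(0))
for i in range(4):d=u[(i+1)%4]-u[i];print(np.hypot(*d[:2]),np.degrees(np.arctan2(d[1],d[0])))
h=T([(207,360),(345,300)],.045);d=h[0]-h[1];print("handle",h[:,:2],h.mean(0),np.hypot(*d[:2]),np.degrees(np.arctan2(d[1],d[0])))
print("jar top",T([(222,427)],.11),"card",T([(318,380),(420,345)],.057),"log",T([(183,240),(157,250),(208,230)],.03),"cup",T([(291,183)],.042))
b=ray("top",C([(587,92),(712,103)],3,290,180,500,0),.016);print("boards",b)
q=ray("top",C([(563,43),(630,57),(610,143),(545,125)],3,290,180,500,0),.016);print("slotb",q[:,:2],q.mean(0))
q=ray("top",C([(667,73),(735,54),(757,133),(690,153)],3,290,180,500,0),.016);print("roundb",q[:,:2],q.mean(0))
S=lambda p,z:ray("side",C(p,3,225,225,500,200),z)
print("side jar",S([(710,265)],.11),"card top",S([(622,230),(657,300)],.057),"block",S([(615,285),(640,328),(657,320)],.016), "handle",S([(580,280),(635,360)],.045))
t=cv2.imread("pics/top0.png")
# board/bell masks
k=ray("top",[(456*.64,280*.64)],.06);print("bell",k)
E
```

```text
unit [[0.667  0.5725]
 [0.7576 0.362 ]
 [0.6059 0.2943]
 [0.5191 0.5129]] [0.6374 0.4354 0.072 ]
0.22915824378211588 -66.72797773447735
0.16606277264909222 -155.97289494736975
0.23515714624042156 111.66602260615484
0.15950110667335737 21.93628863722569
handle [[0.5069 0.4449]
 [0.5521 0.3388]] [0.5295 0.3919 0.045 ] 0.11536410719372686 113.0681147024104
jar top [[0.4526 0.4174 0.11  ]] card [[0.4901 0.3568 0.057 ]
 [0.516  0.2792 0.057 ]] log [[0.602  0.469  0.03  ]
 [0.5943 0.4894 0.03  ]
 [0.6096 0.4494 0.03  ]] cup [[0.6439 0.3823 0.042 ]]
boards [[ 0.4683 -0.2212  0.016 ]
 [ 0.4517 -0.3859  0.016 ]]
slotb [[ 0.5326 -0.1915]
 [ 0.5133 -0.2791]
 [ 0.4018 -0.2496]
 [ 0.4262 -0.1653]] [ 0.4685 -0.2214  0.016 ]
roundb [[ 0.4917 -0.3274]
 [ 0.5156 -0.4191]
 [ 0.4116 -0.4445]
 [ 0.3871 -0.3544]] [ 0.4515 -0.3864  0.016 ]
side jar [[0.4539 0.419  0.11  ]] card top [[0.5175 0.2944 0.057 ]
 [0.4907 0.3928 0.057 ]] block [[0.5224 0.3175 0.016 ]
 [0.5023 0.3758 0.016 ]
 [0.488  0.3647 0.016 ]] handle [[0.5521 0.3518 0.045 ]
 [0.5087 0.4525 0.045 ]]
bell [[ 0.5859 -0.1139  0.06  ]]
```

Run:
```python
from h import *
t=cv2.imread("pics/top0.png");s=cv2.imread("pics/side0.png")
f=lambda im,x,y,w,h,k:cv2.resize(im[y:y+h,x:x+w],None,fx=k,fy=k,interpolation=cv2.INTER_CUBIC)
o=np.zeros((600,800,3),np.uint8)
o[:400,:400]=f(t,160,185,40,40,10);o[:400,400:]=f(s,250,228,40,40,10)
o[400:,:400]=f(t,140,200,40,20,10)
o[400:,400:]=f(t,312,190,80,40,5)
cv2.imwrite("pics/c2.png",o)
```

```text
(no output)
```

View pics/c2.png

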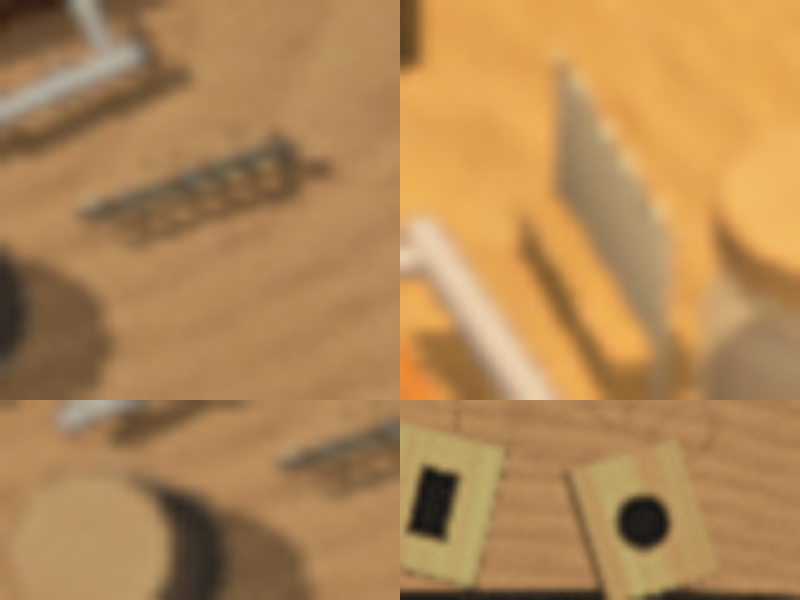

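Run:
```python
from h import *
np.set_printoptions(precision=4,suppress=True)
a=ray("top",C([(82,213),(290,145)],10,160,185),.057)
b=ray("side",C([(560,58),(668,218)],10,250,228,400,0),.057)
j=ray("top",C([(92,552)],10,140,200,0,400),.11)
for q in(a,b):
  d=q[0]-q[1];d*=np.sign(d[1]);print(q[:,:2],q.mean(0),np.hypot(*d[:2]),np.degrees(np.arctan2(d[1],d[0])))
print(j)
# recess by mask
t=cv2.imread("pics/top0.png");g=cv2.cvtColor(t,cv2.COLOR_BGR2GRAY)
for (x,y,w,h) in((312,200,14,22),(352,204,20,20)):
  m=(g[y:y+h,x:x+w]<75).astype(np.uint8);n,l,st,ce=cv2.connectedComponentsWithStats(m)
  i=1+st[1:,4].argmax();p=cv2.findNonZero((l==i).astype(np.uint8))+[x,y]
  c,sz,an=cv2.minAreaRect(p.astype(np.float32));print(st[i],ce[i]+[x,y],c,sz,an)
  w_=ray("top",cv2.boxPoints((c,sz,an)),.012);print(ray("top",[ce[i]+[x,y]],.013),w_[:,:2], np.degrees(np.arctan2(*(w_[1]-w_[0])[1::-1])),np.degrees(np.arctan2(*(w_[2]-w_[1])[1::-1])))
print(proj("top",[(.47,.1,0),(.47,-.07,0)]))
```

```text
[[0.4891 0.3585]
 [0.5143 0.2794]] [0.5017 0.319  0.057 ] 0.0829808186233892 107.63300379432376
[[0.5169 0.2883]
 [0.4912 0.3578]] [0.504 0.323 0.057] 0.07407478383442877 110.30873817264816
[[0.4535 0.4184 0.11  ]]
[ 2  4  9 14 88] [318.0909 210.3182] (318.176513671875, 210.2941436767578) (6.790997505187988, 12.611852645874023) 14.03624439239502
[[ 0.4685 -0.2195  0.013 ]] [[ 0.4483 -0.2005]
 [ 0.4959 -0.2138]
 [ 0.4892 -0.2396]
 [ 0.4415 -0.2262]] -15.580584310204003 -104.68815667233848
[ 4  6 10 10 77] [360.3247 214.1429] (360.5, 214.5) (9.0, 9.0) 90.0
[[ 0.4513 -0.3866  0.013 ]] [[ 0.4678 -0.3702]
 [ 0.4673 -0.4063]
 [ 0.432  -0.405 ]
 [ 0.4325 -0.3689]] -90.80144520868205 177.86228237321873
[[236.2861 211.0583]
 [279.6476 210.5864]]
```

```bash
cat >> h.py <<'E'
def plan(legs,start=None):
    """legs: (x,y,z,closing-axis azimuth deg mod 180); prints shifts for each call in its own starting tool frame"""
    s=env.observe(); p=np.array(s["eef_pos"]);r=R.from_quat(s["eef_rot"])
    if start: p=np.array(start[:3]);r=down(start[3])
    for x,y,z,a in legs:
        yd=r.as_matrix()[:,1];c=np.degrees(np.arctan2(yd[1],yd[0]))
        a=c+(a-c+90)%180-90 if abs(a)<1000 else a-np.sign(a)*2000
        q=down(a);d=r.inv().apply(np.array([x,y,z])-p)*100;w=np.degrees((r.inv()*q).as_rotvec())
        print((x,y,z,round(a,1)),"t",np.round(d,2),"a",np.round(w,1),"rows",round(max(np.linalg.norm(d)/6.25,np.linalg.norm(w)/10.7),1),"J6~",round(a-np.degrees(np.arctan2(y,x)),0))
        p=np.array([x,y,z]);r=q
def down(a):
    a=np.radians(a);y=np.array([np.cos(a),np.sin(a),0]);z=np.array([0,0,-1.]);return R.from_matrix(np.c_[np.cross(y,z),y,z])
E
python3 - <<'E'
from h import *
print(ray("top",np.array([(322,297),(263,187)])*.64,.17))
plan([(.50,-.30,.30,-30),(.47,.1,.30,12),(.4535,.4185,.22,22.7),(.4535,.4185,.056,22.7)])
E
```

```text
[[0.53605345 0.20201972 0.17      ]
 [0.7928409  0.33930895 0.17      ]]
(0.5, -0.3, 0.3, np.float64(-30.0)) t [ 32.37 -18.95  -6.21] a [ -0.1  -0.  -34.7] rows 6.1 J6~ 1.0
(0.47, 0.1, 0.3, np.float64(12.0)) t [ 33.14 -22.6    0.  ] a [  0.   0. -42.] rows 6.4 J6~ -0.0
(0.4535, 0.4185, 0.22, np.float64(22.7)) t [31.5   5.01  8.  ] a [  0.    0.  -10.7] rows 5.3 J6~ -20.0
(0.4535, 0.4185, 0.056, np.float64(22.7)) t [ 0.   0.  16.4] a [0. 0. 0.] rows 2.6 J6~ -20.0
```

```bash
python3 -m inch '[{"tz":-6.2,"grip":8.8},{"tx":32.4,"ty":-19,"tz":-6.2,"az":-34.7},{"tx":32.4,"ty":-19,"tz":-6.2,"az":-34.7},{"tx":32.4,"ty":-19,"tz":-6.2,"az":-34.7},{"tx":32.4,"ty":-19,"tz":-6.2,"az":-34.7},{"tx":32.4,"ty":-19,"tz":-6.2,"az":-34.7},{"tx":32.4,"ty":-19,"tz":-6.2,"az":-34.7},{"tx":32.4,"ty":-19,"tz":-6.2,"az":-34.7}]' 30
python3 -m inch '[{"tx":33.1,"ty":-22.6,"az":-42},{"tx":33.1,"ty":-22.6,"az":-42},{"tx":33.1,"ty":-22.6,"az":-42},{"tx":33.1,"ty":-22.6,"az":-42},{"tx":33.1,"ty":-22.6,"az":-42},{"tx":33.1,"ty":-22.6,"az":-42},{"tx":33.1,"ty":-22.6,"az":-42},{"tx":33.1,"ty":-22.6,"az":-42}]'
python3 -m inch '[{"tx":31.5,"ty":5,"tz":8,"az":-10.7},{"tx":31.5,"ty":5,"tz":8,"az":-10.7},{"tx":31.5,"ty":5,"tz":8,"az":-10.7},{"tx":31.5,"ty":5,"tz":8,"az":-10.7},{"tx":31.5,"ty":5,"tz":8,"az":-10.7},{"tx":31.5,"ty":5,"tz":8,"az":-10.7},{"tx":31.5,"ty":5,"tz":8,"az":-10.7},{"tx":31.5,"ty":5,"tz":8,"az":-10.7}]'
python3 - <<'E'
from h import *
plan([(.4535,.4185,.15,22.7),(.4535,.4185,.056,22.7)])
im=vision.get_image("side");im2=vision.get_image("top")
f=lambda im,x,y,w,h,k:cv2.resize(im[y:y+h,x:x+w],None,fx=k,fy=k,interpolation=cv2.INTER_CUBIC)
o=np.hstack([f(im,200,110,200,200,2),f(im2,90,130,133,133,3)[:400,:400].copy() if 0 else cv2.resize(im2[130:263,90:223],(400,400))]);cv2.imwrite("pics/c3.png",o)
E
```

```text
(0.4535, 0.4185, 0.15, np.float64(22.7)) t [ 58.89 -85.86   8.93] a [ -0.1  -0.1 -87.4] rows 16.7 J6~ -20.0
(0.4535, 0.4185, 0.056, np.float64(22.7)) t [0.  0.  9.4] a [0. 0. 0.] rows 1.5 J6~ -20.0invalid input at $[0]: expected keys tx, ty, tz, ax, ay, az, grip
invalid input at $[0]: expected keys tx, ty, tz, ax, ay, az, grip
invalid input at $[0]: expected keys tx, ty, tz, ax, ay, az, grip
```

View pics/c3.png

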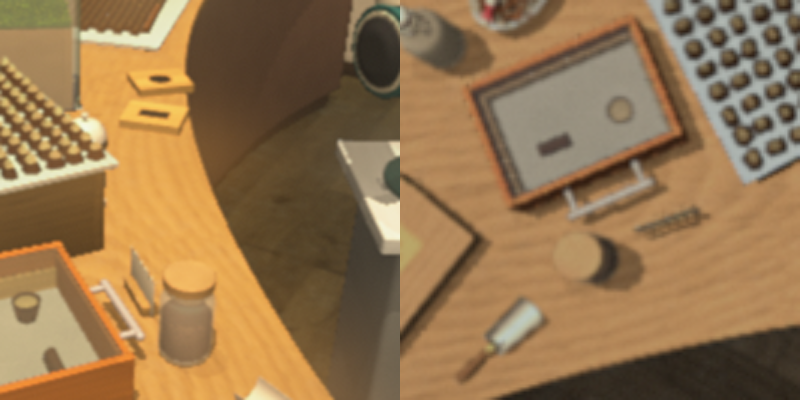

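The rows were refused because every key is required, so nothing moved. The picture shows the scene unchanged, with the jar at (187,312) in the left crop. I'll retype them with all the keys.

```bash
python3 -m inch '[{"tx":0,"ty":0,"tz":-6.2,"ax":0,"ay":0,"az":0,"grip":8.8},{"tx":32.4,"ty":-19,"tz":-6.2,"ax":0,"ay":0,"az":-34.7,"grip":8.8},{"tx":32.4,"ty":-19,"tz":-6.2,"ax":0,"ay":0,"az":-34.7,"grip":8.8},{"tx":32.4,"ty":-19,"tz":-6.2,"ax":0,"ay":0,"az":-34.7,"grip":8.8},{"tx":32.4,"ty":-19,"tz":-6.2,"ax":0,"ay":0,"az":-34.7,"grip":8.8},{"tx":32.4,"ty":-19,"tz":-6.2,"ax":0,"ay":0,"az":-34.7,"grip":8.8},{"tx":32.4,"ty":-19,"tz":-6.2,"ax":0,"ay":0,"az":-34.7,"grip":8.8},{"tx":32.4,"ty":-19,"tz":-6.2,"ax":0,"ay":0,"az":-34.7,"grip":8.8}]' 30
python3 -m inch '[{"tx":33.1,"ty":-22.6,"tz":0,"ax":0,"ay":0,"az":-42,"grip":8.8},{"tx":33.1,"ty":-22.6,"tz":0,"ax":0,"ay":0,"az":-42,"grip":8.8},{"tx":33.1,"ty":-22.6,"tz":0,"ax":0,"ay":0,"az":-42,"grip":8.8},{"tx":33.1,"ty":-22.6,"tz":0,"ax":0,"ay":0,"az":-42,"grip":8.8},{"tx":33.1,"ty":-22.6,"tz":0,"ax":0,"ay":0,"az":-42,"grip":8.8},{"tx":33.1,"ty":-22.6,"tz":0,"ax":0,"ay":0,"az":-42,"grip":8.8},{"tx":33.1,"ty":-22.6,"tz":0,"ax":0,"ay":0,"az":-42,"grip":8.8},{"tx":33.1,"ty":-22.6,"tz":0,"ax":0,"ay":0,"az":-42,"grip":8.8}]'
python3 -c "
from h import *
plan([(.4535,.4185,.22,22.7),(.4535,.4185,.056,22.7)])"
```

```text
t: 1.2
eef_pos: [0.5022, -0.2962, 0.3006]
eef_rot: [0.864, 0.503, 0.0, -0.0]
wrist_force: [-0.5, -0.7, -0.1]
finger_gap: 0.0879
finger_force: 0.0
t: 2.2
eef_pos: [0.4698, 0.1003, 0.3006]
eef_rot: [0.628, 0.778, -0.0, 0.0]
wrist_force: [0.1, -1.0, -0.5]
finger_gap: 0.0877
finger_force: 0.0
(0.4535, 0.4185, 0.22, np.float64(22.7)) t [31.45  5.11  8.05] a [ -0.    0.  -10.5] rows 5.3 J6~ -20.0
(0.4535, 0.4185, 0.056, np.float64(22.7)) t [ 0.   0.  16.4] a [0. 0. 0.] rows 2.6 J6~ -20.0
```

```bash
python3 -m inch '[{"tx":31.5,"ty":5.1,"tz":8,"ax":0,"ay":0,"az":-10.5,"grip":8.8},{"tx":31.5,"ty":5.1,"tz":8,"ax":0,"ay":0,"az":-10.5,"grip":8.8},{"tx":31.5,"ty":5.1,"tz":8,"ax":0,"ay":0,"az":-10.5,"grip":8.8},{"tx":31.5,"ty":5.1,"tz":8,"ax":0,"ay":0,"az":-10.5,"grip":8.8},{"tx":31.5,"ty":5.1,"tz":8,"ax":0,"ay":0,"az":-10.5,"grip":8.8},{"tx":31.5,"ty":5.1,"tz":8,"ax":0,"ay":0,"az":-10.5,"grip":8.8},{"tx":31.5,"ty":5.1,"tz":8,"ax":0,"ay":0,"az":-10.5,"grip":8.8},{"tx":31.5,"ty":5.1,"tz":10,"ax":0,"ay":0,"az":-10.5,"grip":8.8}]'
python3 - <<'E'
from h import *
plan([(.4535,.4185,.056,22.7)])
im=vision.get_image("side")
p=proj("side",[env.observe()["eef_pos"]]);print(p)
cv2.imwrite("pics/c4.png",cv2.resize(im[130:310,200:400],None,fx=3,fy=3,interpolation=cv2.INTER_CUBIC))
E
```

```text
t: 3.2
eef_pos: [0.4565, 0.4176, 0.2026]
eef_rot: [0.556, 0.831, 0.002, 0.001]
wrist_force: [0.0, -0.1, 0.5]
finger_gap: 0.0881
finger_force: 0.0
(0.4535, 0.4185, 0.056, np.float64(22.7)) t [ 0.19 -0.31 14.66] a [ 0.3 -0.  -0.3] rows 2.3 J6~ -20.0
[[296.86352827 212.10940894]]
```

View pics/c4.png

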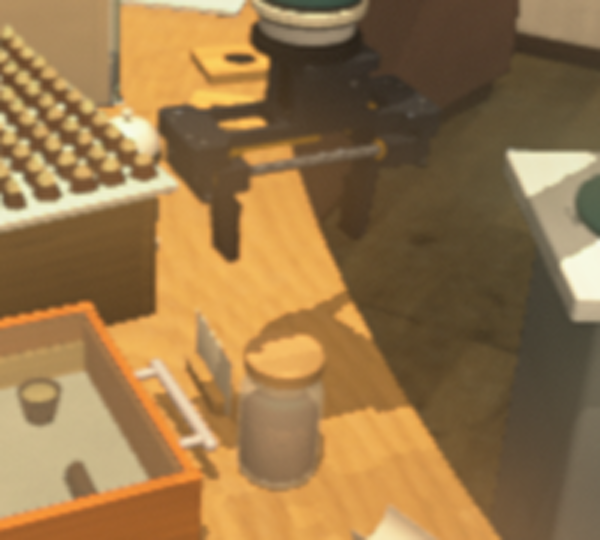

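The open gripper hangs centred over the jar lid at (285,360), with its fingers at (228,245) and (355,220). I'll descend and close.

```bash
python3 -m inch '[{"tx":0.2,"ty":-0.3,"tz":5,"ax":0.3,"ay":0,"az":-0.3,"grip":8.8},{"tx":0.2,"ty":-0.3,"tz":10,"ax":0.3,"ay":0,"az":-0.3,"grip":8.8},{"tx":0.2,"ty":-0.3,"tz":13,"ax":0.3,"ay":0,"az":-0.3,"grip":8.8},{"tx":0.2,"ty":-0.3,"tz":14.7,"ax":0.3,"ay":0,"az":-0.3,"grip":8.8},{"tx":0.2,"ty":-0.3,"tz":14.7,"ax":0.3,"ay":0,"az":-0.3,"grip":8.8}]'
python3 -m inch '[{"tx":0,"ty":0,"tz":0,"ax":0,"ay":0,"az":0,"grip":6.9},{"tx":0,"ty":0,"tz":0,"ax":0,"ay":0,"az":0,"grip":6.7},{"tx":0,"ty":0,"tz":0,"ax":0,"ay":0,"az":0,"grip":6.7},{"tx":0,"ty":0,"tz":0,"ax":0,"ay":0,"az":0,"grip":6},{"tx":0,"ty":0,"tz":0,"ax":0,"ay":0,"az":0,"grip":5},{"tx":0,"ty":0,"tz":0,"ax":0,"ay":0,"az":0,"grip":5},{"tx":0,"ty":0,"tz":0,"ax":0,"ay":0,"az":0,"grip":5}]' 30
```

```text
t: 3.88
eef_pos: [0.4502, 0.4176, 0.0526]
eef_rot: [0.554, 0.833, -0.003, -0.002]
wrist_force: [-0.3, 0.9, 1.1]
finger_gap: 0.088
finger_force: 0.0
t: 4.75
eef_pos: [0.4534, 0.421, 0.056]
eef_rot: [0.553, 0.833, 0.001, -0.0]
wrist_force: [4.6, 2.1, 5.0]
finger_gap: 0.0631
finger_force: 30.0
```

```bash
python3 -c "
from h import *
plan([(.4535,.42,.22,22.7),(.46,.065,.22,5),(.46,.065,.0565,5)])"
```

```text
(0.4535, 0.42, 0.22, np.float64(22.7)) t [-7.00e-02 -1.00e-02 -1.64e+01] a [ 0.1 -0.1  0.1] rows 2.6 J6~ -20.0
(0.46, 0.065, 0.22, np.float64(5.0)) t [-33.  -13.1   0. ] a [ 0.   0.  17.7] rows 5.7 J6~ -3.0
(0.46, 0.065, 0.0565, np.float64(5.0)) t [ 0.    0.   16.35] a [0. 0. 0.] rows 2.6 J6~ -3.0
```

```bash
python3 -m inch '[{"tx":0,"ty":0,"tz":-1,"ax":0,"ay":0,"az":0,"grip":5},{"tx":0,"ty":0,"tz":-4,"ax":0,"ay":0,"az":0,"grip":5},{"tx":0,"ty":0,"tz":-8,"ax":0,"ay":0,"az":0,"grip":5},{"tx":0,"ty":0,"tz":-12,"ax":0,"ay":0,"az":0,"grip":5},{"tx":0,"ty":0,"tz":-15,"ax":0,"ay":0,"az":0,"grip":5},{"tx":0,"ty":0,"tz":-16.4,"ax":0,"ay":0,"az":0,"grip":5},{"tx":0,"ty":0,"tz":-16.4,"ax":0,"ay":0,"az":0,"grip":5}]'
python3 -m inch '[{"tx":-3,"ty":-1.2,"tz":0,"ax":0,"ay":0,"az":1.6,"grip":5},{"tx":-8,"ty":-3.2,"tz":0,"ax":0,"ay":0,"az":4.3,"grip":5},{"tx":-13,"ty":-5.2,"tz":0,"ax":0,"ay":0,"az":7,"grip":5},{"tx":-18,"ty":-7.1,"tz":0,"ax":0,"ay":0,"az":9.7,"grip":5},{"tx":-23,"ty":-9.1,"tz":0,"ax":0,"ay":0,"az":12.3,"grip":5},{"tx":-28,"ty":-11.1,"tz":0,"ax":0,"ay":0,"az":15,"grip":5},{"tx":-31.5,"ty":-12.5,"tz":0,"ax":0,"ay":0,"az":16.9,"grip":5},{"tx":-33,"ty":-13.1,"tz":0,"ax":0,"ay":0,"az":17.7,"grip":5}]'
python3 -m inch '[{"tx":0,"ty":0,"tz":4,"ax":0,"ay":0,"az":0,"grip":5},{"tx":0,"ty":0,"tz":9,"ax":0,"ay":0,"az":0,"grip":5},{"tx":0,"ty":0,"tz":13,"ax":0,"ay":0,"az":0,"grip":5},{"tx":0,"ty":0,"tz":15,"ax":0,"ay":0,"az":0,"grip":5},{"tx":0,"ty":0,"tz":15.8,"ax":0,"ay":0,"az":0,"grip":5},{"tx":0,"ty":0,"tz":15.8,"ax":0,"ay":0,"az":0,"grip":5},{"tx":0,"ty":0,"tz":15.8,"ax":0,"ay":0,"az":0,"grip":5}]'
```

```text
t: 5.62
eef_pos: [0.4512, 0.4194, 0.2178]
eef_rot: [0.553, 0.833, -0.002, -0.002]
wrist_force: [0.4, -0.1, -3.1]
finger_gap: 0.0632
finger_force: 30.0
t: 6.62
eef_pos: [0.457, 0.0627, 0.2162]
eef_rot: [0.676, 0.737, -0.004, -0.003]
wrist_force: [0.1, 0.3, -3.7]
finger_gap: 0.0627
finger_force: 30.0
t: 7.5
eef_pos: [0.459, 0.0645, 0.0614]
eef_rot: [0.675, 0.738, -0.002, -0.0]
wrist_force: [-1.2, 0.0, -3.9]
finger_gap: 0.0634
finger_force: 30.0
```

```bash
python3 -m inch '[{"tx":0,"ty":0,"tz":0.4,"ax":0,"ay":0,"az":0,"grip":5},{"tx":0,"ty":0,"tz":0.6,"ax":0,"ay":0,"az":0,"grip":5},{"tx":0,"ty":0,"tz":0.6,"ax":0,"ay":0,"az":0,"grip":5}]'
python3 -m inch '[{"tx":0,"ty":0,"tz":0,"ax":0,"ay":0,"az":0,"grip":8.8},{"tx":0,"ty":0,"tz":0,"ax":0,"ay":0,"az":0,"grip":8.8},{"tx":0,"ty":0,"tz":0,"ax":0,"ay":0,"az":0,"grip":8.8},{"tx":0,"ty":0,"tz":0,"ax":0,"ay":0,"az":0,"grip":8.8},{"tx":0,"ty":0,"tz":-4,"ax":0,"ay":0,"az":0,"grip":8.8},{"tx":0,"ty":0,"tz":-10,"ax":0,"ay":0,"az":0,"grip":8.8},{"tx":0,"ty":0,"tz":-16,"ax":0,"ay":0,"az":0,"grip":8.8},{"tx":0,"ty":0,"tz":-16,"ax":0,"ay":0,"az":0,"grip":8.8}]'
python3 -c "
from h import *
plan([(.5025,.3205,.20,18.5),(.5025,.3205,.03,18.5),(.5025,.3205,.01,18.5)])
g=cv2.imread('pics/top0.png')"
```

```text
t: 7.88
eef_pos: [0.4588, 0.0642, 0.0558]
eef_rot: [0.675, 0.738, -0.002, -0.001]
wrist_force: [-1.6, -0.8, 3.3]
finger_gap: 0.0629
finger_force: 30.0
t: 8.88
eef_pos: [0.4627, 0.0649, 0.2205]
eef_rot: [0.675, 0.738, 0.002, 0.003]
wrist_force: [-0.6, -0.4, -0.3]
finger_gap: 0.0881
finger_force: 0.0
(0.5025, 0.3205, 0.2, np.float64(18.5)) t [25.11  6.22  2.05] a [  0.4   0.1 -13.4] rows 4.2 J6~ -14.0
(0.5025, 0.3205, 0.03, np.float64(18.5)) t [ 0.  0. 17.] a [0. 0. 0.] rows 2.7 J6~ -14.0
(0.5025, 0.3205, 0.01, np.float64(18.5)) t [0. 0. 2.] a [0. 0. 0.] rows 0.3 J6~ -14.0
```

```bash
python3 -m inch '[{"tx":25.1,"ty":6.2,"tz":2,"ax":0.4,"ay":0.1,"az":-13.4,"grip":4},{"tx":25.1,"ty":6.2,"tz":2,"ax":0.4,"ay":0.1,"az":-13.4,"grip":4},{"tx":25.1,"ty":6.2,"tz":2,"ax":0.4,"ay":0.1,"az":-13.4,"grip":4},{"tx":25.1,"ty":6.2,"tz":2,"ax":0.4,"ay":0.1,"az":-13.4,"grip":4},{"tx":25.1,"ty":6.2,"tz":2,"ax":0.4,"ay":0.1,"az":-13.4,"grip":4},{"tx":25.1,"ty":6.2,"tz":2,"ax":0.4,"ay":0.1,"az":-13.4,"grip":4},{"tx":25.1,"ty":6.2,"tz":2,"ax":0.4,"ay":0.1,"az":-13.4,"grip":4},{"tx":25.1,"ty":6.2,"tz":2,"ax":0.4,"ay":0.1,"az":-13.4,"grip":4}]'
python3 -c "
from h import *
plan([(.5025,.3205,.08,18.5),(.5025,.3205,.01,18.5)])"
```

```text
t: 9.88
eef_pos: [0.4981, 0.3185, 0.1939]
eef_rot: [0.585, 0.811, -0.004, -0.004]
wrist_force: [0.1, 0.2, 0.1]
finger_gap: 0.0403
finger_force: 0.0
(0.5025, 0.3205, 0.08, np.float64(18.5)) t [ 0.03  0.62 11.38] a [-0.7 -0.1 -0.1] rows 1.8 J6~ -14.0
(0.5025, 0.3205, 0.01, np.float64(18.5)) t [0. 0. 7.] a [0. 0. 0.] rows 1.1 J6~ -14.0
```

```bash
python3 -m inch '[{"tx":0,"ty":0.2,"tz":5,"ax":-0.3,"ay":0,"az":0,"grip":4},{"tx":0,"ty":0.2,"tz":10,"ax":-0.3,"ay":0,"az":0,"grip":4},{"tx":0,"ty":0.2,"tz":11,"ax":-0.3,"ay":0,"az":0,"grip":4},{"tx":0,"ty":0.2,"tz":11,"ax":-0.3,"ay":0,"az":0,"grip":4},{"tx":0,"ty":0.2,"tz":11,"ax":-0.3,"ay":0,"az":0,"grip":4},{"tx":0,"ty":0.2,"tz":11,"ax":-0.3,"ay":0,"az":0,"grip":4}]'
python3 - <<'E'
from h import *
plan([(.5025,.3205,.01,18.5)])
print(R.from_quat(env.observe()["eef_rot"]).as_matrix()[:,1:].round(4))
im=vision.get_image("side")
cv2.imwrite("pics/c5.png",cv2.resize(im[190:290,220:340],None,fx=5,fy=5,interpolation=cv2.INTER_CUBIC))
E
```

```text
t: 10.62
eef_pos: [0.5001, 0.3213, 0.0861]
eef_rot: [0.584, 0.812, -0.0, -0.002]
wrist_force: [-0.3, -0.7, 0.2]
finger_gap: 0.0401
finger_force: 0.0
(0.5025, 0.3205, 0.01, np.float64(18.5)) t [-0.17  0.22  7.6 ] a [-0.2 -0.2  0. ] rows 1.2 J6~ -14.0
[[ 0.9483 -0.0035]
 [ 0.3175  0.002 ]
 [-0.0027 -1.    ]]
```

View pics/c5.png

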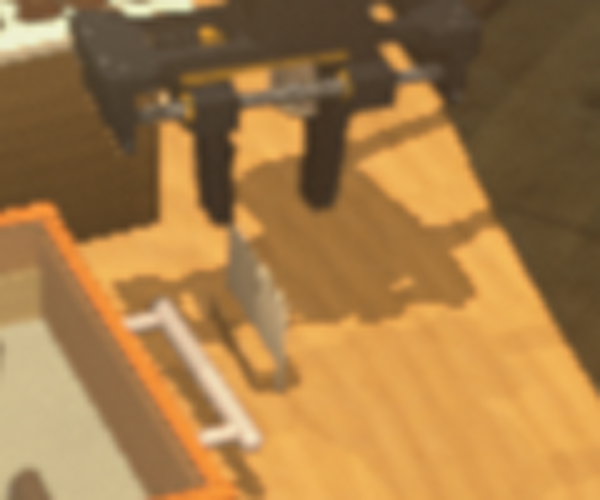

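The fingers at (218,215) and (320,200) straddle the card line, with the card at (258,300). Descending.

```bash
python3 -m inch '[{"tx":-0.1,"ty":0.2,"tz":2.5,"ax":-0.2,"ay":-0.2,"az":0,"grip":4},{"tx":-0.1,"ty":0.2,"tz":5,"ax":-0.2,"ay":-0.2,"az":0,"grip":4},{"tx":-0.1,"ty":0.2,"tz":6.8,"ax":-0.2,"ay":-0.2,"az":0,"grip":4},{"tx":-0.1,"ty":0.2,"tz":7.2,"ax":-0.2,"ay":-0.2,"az":0,"grip":4},{"tx":-0.1,"ty":0.2,"tz":7.2,"ax":-0.2,"ay":-0.2,"az":0,"grip":4},{"tx":-0.1,"ty":0.2,"tz":7.2,"ax":-0.2,"ay":-0.2,"az":0,"grip":4}]'
```

```text
t: 11.42
eef_pos: [0.5011, 0.3206, 0.0127]
eef_rot: [0.584, 0.812, -0.001, -0.0]
wrist_force: [-0.6, 0.1, 0.1]
finger_gap: 0.0399
finger_force: 0.0
```

```bash
python3 -m inch '[{"tx":0,"ty":0,"tz":0.25,"ax":0,"ay":0,"az":0,"grip":4},{"tx":0,"ty":0,"tz":0.25,"ax":0,"ay":0,"az":0,"grip":3.2},{"tx":0,"ty":0,"tz":0.25,"ax":0,"ay":0,"az":0,"grip":2.7},{"tx":0,"ty":0,"tz":0.25,"ax":0,"ay":0,"az":0,"grip":2.4},{"tx":0,"ty":0,"tz":0.25,"ax":0,"ay":0,"az":0,"grip":2.1},{"tx":0,"ty":0,"tz":0.25,"ax":0,"ay":0,"az":0,"grip":1.8},{"tx":0,"ty":0,"tz":0.25,"ax":0,"ay":0,"az":0,"grip":1.5},{"tx":0,"ty":0,"tz":0.25,"ax":0,"ay":0,"az":0,"grip":1.5}]' 15
```

```text
t: 12.42
eef_pos: [0.5005, 0.3203, 0.0094]
eef_rot: [0.584, 0.812, -0.001, -0.0]
wrist_force: [0.9, 0.4, 1.3]
finger_gap: 0.024
finger_force: 15.0
```

```bash
python3 -c "
from h import *
plan([(.5,.32,.20,18.5),(.46,-.035,.2,0),(.46,-.035,.0105,0)])"
python3 -m inch '[{"tx":0,"ty":0,"tz":-1,"ax":0,"ay":0,"az":0,"grip":1.5},{"tx":0,"ty":0,"tz":-4,"ax":0,"ay":0,"az":0,"grip":1.5},{"tx":0,"ty":0,"tz":-8,"ax":0,"ay":0,"az":0,"grip":1.5},{"tx":0,"ty":0,"tz":-12,"ax":0,"ay":0,"az":0,"grip":1.5},{"tx":0,"ty":0,"tz":-16,"ax":0,"ay":0,"az":0,"grip":1.5},{"tx":0,"ty":0,"tz":-19,"ax":0,"ay":0,"az":0,"grip":1.5},{"tx":0,"ty":0,"tz":-19,"ax":0,"ay":0,"az":0,"grip":1.5}]'
```

```text
(0.5, 0.32, 0.2, np.float64(18.5)) t [ -0.03  -0.11 -19.06] a [-0.1  0.1  0. ] rows 3.1 J6~ -14.0
(0.46, -0.035, 0.2, np.float64(0.0)) t [-32.4  -15.06   0.  ] a [ 0.   0.  18.5] rows 5.7 J6~ 4.0
(0.46, -0.035, 0.0105, np.float64(0.0)) t [ 0.    0.   18.95] a [0. 0. 0.] rows 3.0 J6~ 4.0
t: 13.3
eef_pos: [0.5023, 0.3215, 0.2026]
eef_rot: [0.584, 0.812, 0.001, 0.001]
wrist_force: [0.8, -0.4, -0.5]
finger_gap: 0.0238
finger_force: 15.0
```

```bash
python3 -m inch '[{"tx":-3,"ty":-1.4,"tz":0,"ax":0,"ay":0,"az":1.7,"grip":1.5},{"tx":-8,"ty":-3.7,"tz":0,"ax":0,"ay":0,"az":4.6,"grip":1.5},{"tx":-13,"ty":-6,"tz":0,"ax":0,"ay":0,"az":7.4,"grip":1.5},{"tx":-18,"ty":-8.4,"tz":0,"ax":0,"ay":0,"az":10.3,"grip":1.5},{"tx":-23,"ty":-10.7,"tz":0,"ax":0,"ay":0,"az":13.1,"grip":1.5},{"tx":-28,"ty":-13,"tz":0,"ax":0,"ay":0,"az":16,"grip":1.5},{"tx":-31.4,"ty":-14.6,"tz":0,"ax":0,"ay":0,"az":18,"grip":1.5},{"tx":-32.4,"ty":-15.1,"tz":0,"ax":0,"ay":0,"az":18.5,"grip":1.5}]'
python3 -m inch '[{"tx":0,"ty":0,"tz":4,"ax":0,"ay":0,"az":0,"grip":1.5},{"tx":0,"ty":0,"tz":9,"ax":0,"ay":0,"az":0,"grip":1.5},{"tx":0,"ty":0,"tz":14,"ax":0,"ay":0,"az":0,"grip":1.5},{"tx":0,"ty":0,"tz":17,"ax":0,"ay":0,"az":0,"grip":1.5},{"tx":0,"ty":0,"tz":18,"ax":0,"ay":0,"az":0,"grip":1.5},{"tx":0,"ty":0,"tz":18,"ax":0,"ay":0,"az":0,"grip":1.5},{"tx":0,"ty":0,"tz":18,"ax":0,"ay":0,"az":0,"grip":1.5}]'
```

```text
t: 14.3
eef_pos: [0.4587, -0.0362, 0.1982]
eef_rot: [0.708, 0.706, -0.003, -0.001]
wrist_force: [0.3, -0.5, -1.5]
finger_gap: 0.0239
finger_force: 15.0
t: 15.18
eef_pos: [0.4614, -0.035, 0.0214]
eef_rot: [0.707, 0.707, -0.001, 0.001]
wrist_force: [0.1, 0.0, -0.3]
finger_gap: 0.024
finger_force: 15.0
```

```bash
python3 -m inch '[{"tx":0,"ty":0,"tz":0.7,"ax":0,"ay":0,"az":0,"grip":1.5},{"tx":0,"ty":0,"tz":1.1,"ax":0,"ay":0,"az":0,"grip":1.5},{"tx":0,"ty":0,"tz":1.2,"ax":0,"ay":0,"az":0,"grip":1.5},{"tx":0,"ty":0,"tz":1.2,"ax":0,"ay":0,"az":0,"grip":1.5}]'
python3 -m inch '[{"tx":0,"ty":0,"tz":0,"ax":0,"ay":0,"az":0,"grip":4},{"tx":0,"ty":0,"tz":0,"ax":0,"ay":0,"az":0,"grip":4},{"tx":0,"ty":0,"tz":0,"ax":0,"ay":0,"az":0,"grip":4},{"tx":0,"ty":0,"tz":-5,"ax":0,"ay":0,"az":0,"grip":4},{"tx":0,"ty":0,"tz":-11,"ax":0,"ay":0,"az":0,"grip":4},{"tx":0,"ty":0,"tz":-17,"ax":0,"ay":0,"az":0,"grip":4},{"tx":0,"ty":0,"tz":-19,"ax":0,"ay":0,"az":0,"grip":4},{"tx":0,"ty":0,"tz":-19,"ax":0,"ay":0,"az":0,"grip":4}]'
python3 - <<'E'
from h import *
plan([(.528,.391,.19,22.7),(.528,.391,.024,22.7)])
im=vision.get_image("side");t=vision.get_image("top");cv2.imwrite("pics/top1.png",t)
a=cv2.resize(im[130:330,180:380],(400,400));b=cv2.resize(t[130:263,100:233],(400,400))
cv2.imwrite("pics/c6.png",np.hstack([a,b]))
E
```

```text
t: 15.68
eef_pos: [0.4604, -0.0352, 0.0092]
eef_rot: [0.707, 0.707, -0.002, 0.0]
wrist_force: [-3.2, 0.4, 9.5]
finger_gap: 0.0238
finger_force: 15.0
t: 16.68
eef_pos: [0.4619, -0.0348, 0.2001]
eef_rot: [0.707, 0.707, -0.0, 0.002]
wrist_force: [-0.0, -0.6, 0.5]
finger_gap: 0.0399
finger_force: 0.0
(0.528, 0.391, 0.19, np.float64(22.7)) t [42.58  6.61  0.91] a [  0.1   0.2 -22.7] rows 6.9 J6~ -14.0
(0.528, 0.391, 0.024, np.float64(22.7)) t [ 0.   0.  16.6] a [0. 0. 0.] rows 2.7 J6~ -14.0
```

View pics/c6.png

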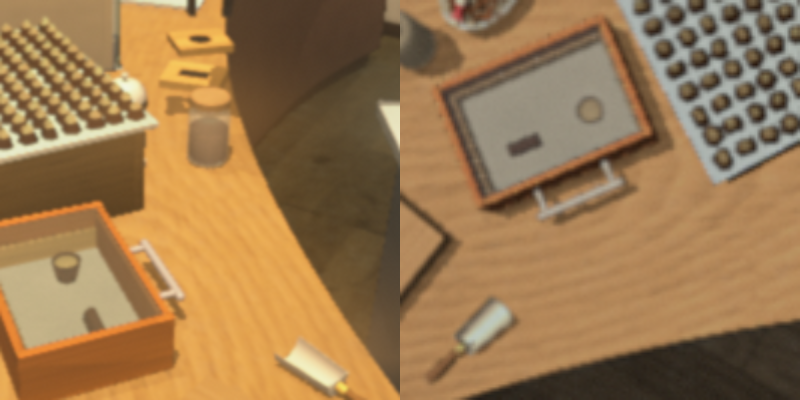

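```bash
python3 -m inch '[{"tx":6,"ty":0,"tz":-5,"ax":0,"ay":0,"az":-5,"grip":2.6},{"tx":42.7,"ty":6.7,"tz":-5,"ax":0,"ay":0,"az":-22.7,"grip":2.6},{"tx":42.7,"ty":6.7,"tz":-5,"ax":0,"ay":0,"az":-22.7,"grip":2.6},{"tx":42.7,"ty":6.7,"tz":-5,"ax":0,"ay":0,"az":-22.7,"grip":2.6},{"tx":42.7,"ty":6.7,"tz":-5,"ax":0,"ay":0,"az":-22.7,"grip":2.6},{"tx":42.7,"ty":6.7,"tz":-5,"ax":0,"ay":0,"az":-22.7,"grip":2.6},{"tx":42.7,"ty":6.7,"tz":-5,"ax":0,"ay":0,"az":-22.7,"grip":2.6},{"tx":42.7,"ty":6.7,"tz":-5,"ax":0,"ay":0,"az":-22.7,"grip":2.6}]'
python3 -m inch '[{"tx":0,"ty":0,"tz":5,"ax":0,"ay":0,"az":0,"grip":2.6},{"tx":0,"ty":0,"tz":10,"ax":0,"ay":0,"az":0,"grip":2.6},{"tx":0,"ty":0,"tz":14,"ax":0,"ay":0,"az":0,"grip":2.6},{"tx":0,"ty":0,"tz":15,"ax":0,"ay":0,"az":0,"grip":2.6},{"tx":0,"ty":0,"tz":15,"ax":0,"ay":0,"az":0,"grip":2.6},{"tx":0,"ty":0,"tz":15,"ax":0,"ay":0,"az":0,"grip":2.6},{"tx":0,"ty":0,"tz":15,"ax":0,"ay":0,"az":0,"grip":2.6}]'
python3 - <<'E'
from h import *
plan([(.529,.3925,.026,22.7)])
im=vision.get_image("side");t=vision.get_image("top")
a=cv2.resize(im[200:300,200:300],(500,500),interpolation=cv2.INTER_CUBIC)
cv2.imwrite("pics/c7.png",a)
E
```

```text
t: 17.77
eef_pos: [0.5262, 0.3954, 0.2429]
eef_rot: [0.553, 0.833, -0.004, -0.002]
wrist_force: [0.1, 0.3, 0.4]
finger_gap: 0.0259
finger_force: 0.0
t: 18.65
eef_pos: [0.5284, 0.3929, 0.0993]
eef_rot: [0.554, 0.832, 0.0, 0.0]
wrist_force: [-1.4, 0.6, 0.9]
finger_gap: 0.0262
finger_force: 0.0
(0.529, 0.3925, 0.026, np.float64(22.7)) t [-0.06  0.03  7.33] a [0. 0. 0.] rows 1.2 J6~ -14.0
```

View pics/c7.png

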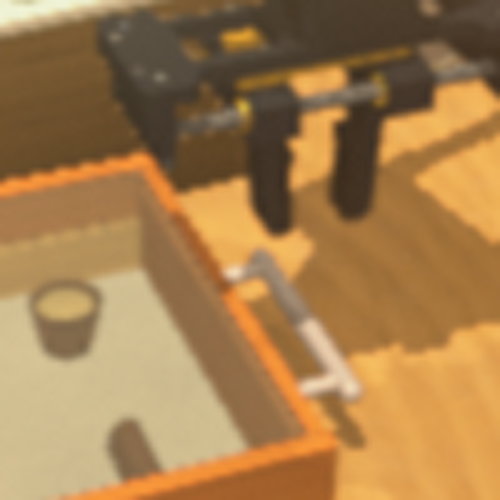

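The fingers at (275,225) and (350,210) lie either side of the handle bar, which runs (262,258)–(350,390). Descending to pinch it.

```bash
python3 -m inch '[{"tx":0,"ty":0,"tz":3,"ax":0,"ay":0,"az":0,"grip":2.6},{"tx":0,"ty":0,"tz":5,"ax":0,"ay":0,"az":0,"grip":2.6},{"tx":0,"ty":0,"tz":6.5,"ax":0,"ay":0,"az":0,"grip":2.6},{"tx":0,"ty":0,"tz":7.3,"ax":0,"ay":0,"az":0,"grip":2.6},{"tx":0,"ty":0,"tz":7.3,"ax":0,"ay":0,"az":0,"grip":2.6},{"tx":0,"ty":0,"tz":7.3,"ax":0,"ay":0,"az":0,"grip":2.6}]'
python3 -m inch '[{"tx":0,"ty":0,"tz":0,"ax":0,"ay":0,"az":0,"grip":1.8},{"tx":0,"ty":0,"tz":0,"ax":0,"ay":0,"az":0,"grip":1.4},{"tx":0,"ty":0,"tz":0,"ax":0,"ay":0,"az":0,"grip":1.1},{"tx":0,"ty":0,"tz":0,"ax":0,"ay":0,"az":0,"grip":0.6},{"tx":0,"ty":0,"tz":0,"ax":0,"ay":0,"az":0,"grip":0.6},{"tx":0,"ty":0,"tz":0,"ax":0,"ay":0,"az":0,"grip":0.6}]' 20
```

```text
t: 19.5
eef_pos: [0.5275, 0.3924, 0.0247]
eef_rot: [0.554, 0.832, -0.001, -0.0]
wrist_force: [-0.5, 0.1, -0.5]
finger_gap: 0.0256
finger_force: 0.0
t: 20.25
eef_pos: [0.5274, 0.3924, 0.0246]
eef_rot: [0.554, 0.833, -0.001, -0.0]
wrist_force: [1.1, 0.5, 4.6]
finger_gap: 0.0103
finger_force: 20.0
```

```bash
python3 -m inch '[{"tx":0,"ty":-0.7,"tz":0,"ax":0,"ay":0,"az":0,"grip":0.6},{"tx":0,"ty":-2.5,"tz":0,"ax":0,"ay":0,"az":0,"grip":0.6},{"tx":0,"ty":-4.5,"tz":0,"ax":0,"ay":0,"az":0,"grip":0.6},{"tx":0,"ty":-6.5,"tz":0,"ax":0,"ay":0,"az":0,"grip":0.6},{"tx":0,"ty":-8.5,"tz":0,"ax":0,"ay":0,"az":0,"grip":0.6},{"tx":0,"ty":-10.5,"tz":0,"ax":0,"ay":0,"az":0,"grip":0.6},{"tx":0,"ty":-11.8,"tz":0,"ax":0,"ay":0,"az":0,"grip":0.6},{"tx":0,"ty":-12.4,"tz":0,"ax":0,"ay":0,"az":0,"grip":0.6}]'
python3 -m inch '[{"tx":0,"ty":0,"tz":0,"ax":0,"ay":0,"az":0,"grip":0.6},{"tx":0,"ty":0,"tz":0,"ax":0,"ay":0,"az":0,"grip":0.6}]'
```

```text
t: 21.25
eef_pos: [0.4154, 0.345, 0.0248]
eef_rot: [0.553, 0.833, 0.002, 0.002]
wrist_force: [20.4, 5.0, -15.3]
finger_gap: 0.0103
finger_force: 19.9
t: 21.5
eef_pos: [0.4154, 0.345, 0.0247]
eef_rot: [0.554, 0.833, 0.001, 0.001]
wrist_force: [10.8, 2.3, -4.2]
finger_gap: 0.0107
finger_force: 20.0
```

```bash
python3 -m inch '[{"tx":0,"ty":0,"tz":0,"ax":0,"ay":0,"az":0,"grip":2.6},{"tx":0,"ty":0,"tz":0,"ax":0,"ay":0,"az":0,"grip":2.6},{"tx":0,"ty":0,"tz":-5,"ax":0,"ay":0,"az":0,"grip":2.6},{"tx":0,"ty":0,"tz":-11,"ax":0,"ay":0,"az":0,"grip":2.6},{"tx":-5,"ty":-5,"tz":-17,"ax":0,"ay":0,"az":0,"grip":4},{"tx":-10,"ty":-5,"tz":-22,"ax":0,"ay":0,"az":0,"grip":4},{"tx":-15,"ty":-5,"tz":-22,"ax":0,"ay":0,"az":0,"grip":4},{"tx":-20,"ty":-5,"tz":-22,"ax":0,"ay":0,"az":0,"grip":4}]'
python3 - <<'E'
from h import *
im=vision.get_image("side");t=vision.get_image("top");cv2.imwrite("pics/top2.png",t);cv2.imwrite("pics/side2.png",im)
a=cv2.resize(im[220:300,200:280],(400,400),interpolation=cv2.INTER_CUBIC);b=cv2.resize(t[145:225,105:185],(400,400),interpolation=cv2.INTER_CUBIC)
cv2.imwrite("pics/c8.png",np.hstack([a,b]))
E
```

```text
t: 22.5
eef_pos: [0.4432, 0.1421, 0.2461]
eef_rot: [0.553, 0.833, -0.001, 0.0]
wrist_force: [1.5, 0.3, -1.0]
finger_gap: 0.0399
finger_force: 0.0
```

View pics/c8.png

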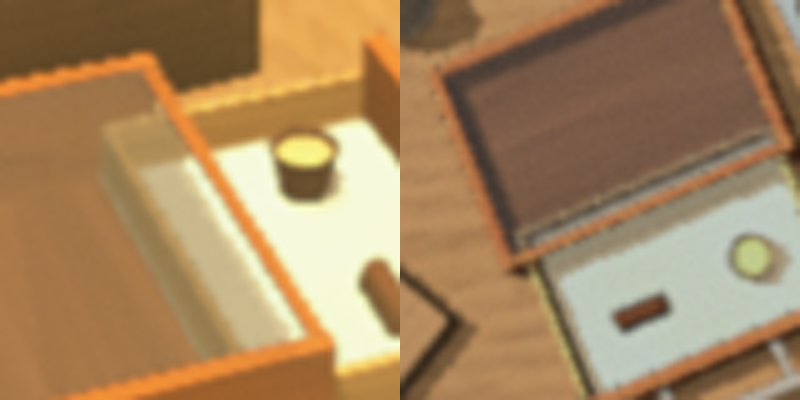

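The drawer is open. In the right-hand crop the cup is at (750,258) and the log at (642,312). I'll measure both by mask.

Run:
```python
from h import *
t=cv2.imread("pics/top2.png");k=8
def crop(cx,cy,r): 
    return cv2.resize(t[cy-r:cy+r,cx-r:cx+r],None,fx=k,fy=k,interpolation=cv2.INTER_CUBIC),cx-r,cy-r
c,ox,oy=crop(153,207,9);g=cv2.cvtColor(c,cv2.COLOR_BGR2GRAY)
n,l,st,ce=cv2.connectedComponentsWithStats((g<125).astype(np.uint8));i=1+st[1:,4].argmax()
r=cv2.minAreaRect(cv2.findNonZero((l==i).astype(np.uint8)).astype(np.float32));b=ray("top",C(cv2.boxPoints(r),k,ox,oy),.027)
print("log",r,b.mean(0),[ (round(float(np.hypot(*(b[j+1]-b[j])[:2])),4),round(float(np.degrees(np.arctan2(*(b[j+1]-b[j])[1::-1]))),1)) for j in(0,1)],st[:,4])
c,ox,oy=crop(175,196,9);h=cv2.cvtColor(c,cv2.COLOR_BGR2HSV);m=((h[...,1]>70)).astype(np.uint8)
n,l,st,ce=cv2.connectedComponentsWithStats(m);i=l[72,72]
print("cup",st[i],ce[i],ray("top",C([ce[i]],k,ox,oy),.040), h[72,72],h[20,20])
s=ray("side",(np.array([(303,152)])+.5)/5-.5+[200,220],.040);print("side cup rim",s)
s=ray("side",(np.array([(375,262)])+.5)/5-.5+[200,220],.030);print("side log end",s)
```

```text
log ((75.37931823730469, 76.55174255371094), (37.02842330932617, 90.60144805908203), 66.80140686035156) [0.48664635 0.42168202 0.027     ] [(0.0439, -67.3), (0.0181, -156.2)] [17672  3064]
cup [  46   44   74   66 3658] [80.80891197 76.0781848 ] [[0.52760185 0.33148763 0.04      ]] [ 35  77 203] [ 53  15 201]
side cup rim [[0.53017346 0.33827874 0.04      ]]
side log end [[0.49580592 0.4114423  0.03      ]]
```

```bash
python3 -c "
from h import *
plan([(.4866,.4217,.15,22.8),(.4866,.4217,.02,22.8)])"
```

```text
(0.4866, 0.4217, 0.15, np.float64(22.8)) t [24.63 14.72  9.37] a [-0.2  0.2 -0.5] rows 4.8 J6~ -18.0
(0.4866, 0.4217, 0.02, np.float64(22.8)) t [ 0.  0. 13.] a [0. 0. 0.] rows 2.1 J6~ -18.0
```

```bash
python3 -m inch '[{"tx":10,"ty":6,"tz":0,"ax":-0.2,"ay":0.2,"az":-0.5,"grip":4},{"tx":15,"ty":9,"tz":1,"ax":-0.2,"ay":0.2,"az":-0.5,"grip":4},{"tx":24.6,"ty":14.7,"tz":9.4,"ax":-0.2,"ay":0.2,"az":-0.5,"grip":4},{"tx":24.6,"ty":14.7,"tz":9.4,"ax":-0.2,"ay":0.2,"az":-0.5,"grip":4},{"tx":24.6,"ty":14.7,"tz":9.4,"ax":-0.2,"ay":0.2,"az":-0.5,"grip":4},{"tx":24.6,"ty":14.7,"tz":16,"ax":-0.2,"ay":0.2,"az":-0.5,"grip":4},{"tx":24.6,"ty":14.7,"tz":16,"ax":-0.2,"ay":0.2,"az":-0.5,"grip":4},{"tx":24.6,"ty":14.7,"tz":16,"ax":-0.2,"ay":0.2,"az":-0.5,"grip":4}]'
python3 -m inch '[{"tx":0,"ty":0,"tz":0,"ax":0,"ay":0,"az":0,"grip":4},{"tx":0,"ty":0,"tz":0,"ax":0,"ay":0,"az":0,"grip":4}]'
python3 - <<'E'
from h import *
plan([(.4866,.4217,.02,22.8)])
im=vision.get_image("side")
cv2.imwrite("pics/c9.png",cv2.resize(im[210:310,220:340],(720,600),interpolation=cv2.INTER_CUBIC))
E
```

```text
t: 23.6
eef_pos: [0.4826, 0.4262, 0.0838]
eef_rot: [0.55, 0.835, -0.0, -0.001]
wrist_force: [0.4, -0.5, 0.4]
finger_gap: 0.04
finger_force: 0.0
t: 23.85
eef_pos: [0.485, 0.4271, 0.0868]
eef_rot: [0.551, 0.835, 0.003, -0.0]
wrist_force: [0.1, 0.1, -0.1]
finger_gap: 0.0398
finger_force: 0.0
(0.4866, 0.4217, 0.02, np.float64(22.8)) t [-0.59 -0.1   6.67] a [ 0.3 -0.2  0.4] rows 1.1 J6~ -18.0
```

View pics/c9.png

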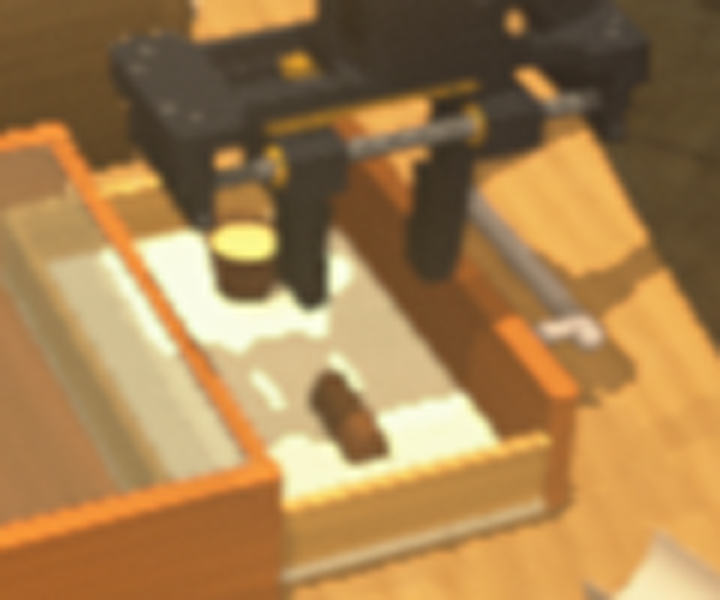

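The gripper is over the drawer with finger tips at (312,300) and (432,275), and the log lies at about (350,418). I'll check the log's position against this view.

Run:
```python
from h import *
f=lambda p:(np.array(p,float)+.5)/6-.5+[220,210]
print(ray("side",f([(350,418)]),.022),"top ends",ray("side",f([(330,385),(370,440)]),.028))
```

```text
[[0.4881793  0.42788891 0.022     ]] top ends [[0.49587301 0.41545163 0.028     ]
 [0.48149704 0.44801047 0.028     ]]
```

```bash
python3 -m inch '[{"tx":-0.4,"ty":0,"tz":2,"ax":0,"ay":0,"az":0,"grip":4},{"tx":-0.4,"ty":0,"tz":4,"ax":0,"ay":0,"az":0,"grip":4},{"tx":-0.4,"ty":0,"tz":5.7,"ax":0,"ay":0,"az":0,"grip":4},{"tx":-0.4,"ty":0,"tz":6.4,"ax":0,"ay":0,"az":0,"grip":4},{"tx":-0.4,"ty":0,"tz":6.4,"ax":0,"ay":0,"az":0,"grip":4},{"tx":-0.4,"ty":0,"tz":6.4,"ax":0,"ay":0,"az":0,"grip":4},{"tx":-0.4,"ty":0,"tz":6.4,"ax":0,"ay":0,"az":0,"grip":4}]'
```

```text
t: 24.78
eef_pos: [0.4856, 0.4234, 0.0207]
eef_rot: [0.55, 0.835, 0.002, -0.001]
wrist_force: [-0.3, -0.9, -0.2]
finger_gap: 0.04
finger_force: 0.0
```

```bash
python3 -m inch '[{"tx":0,"ty":0.1,"tz":0.15,"ax":0,"ay":0,"az":0,"grip":3.2},{"tx":0,"ty":0.1,"tz":0.15,"ax":0,"ay":0,"az":0,"grip":2.6},{"tx":0,"ty":0.1,"tz":0.15,"ax":0,"ay":0,"az":0,"grip":2.2},{"tx":0,"ty":0.1,"tz":0.15,"ax":0,"ay":0,"az":0,"grip":1.9},{"tx":0,"ty":0.1,"tz":0.15,"ax":0,"ay":0,"az":0,"grip":1.6},{"tx":0,"ty":0.1,"tz":0.15,"ax":0,"ay":0,"az":0,"grip":1.4},{"tx":0,"ty":0.1,"tz":0.15,"ax":0,"ay":0,"az":0,"grip":1.4}]' 8
python3 -c "
from h import *
plan([(.485,.423,.25,22.8),(.50,.10,.25,60),(.52,-.12,.25,75),(.4685,-.22,.15,75.3),(.4685,-.22,.0175,75.3)])"
```

```text
t: 25.65
eef_pos: [0.486, 0.4233, 0.0183]
eef_rot: [0.55, 0.835, 0.001, -0.001]
wrist_force: [0.2, -0.6, 0.9]
finger_gap: 0.0173
finger_force: 7.9
(0.485, 0.423, 0.25, np.float64(22.8)) t [  0.07  -0.1  -23.17] a [ 0.  -0.1  0.4] rows 3.7 J6~ -18.0
(0.5, 0.1, 0.25, np.float64(60.0)) t [-30.36 -11.13   0.  ] a [  0.    0.  -37.2] rows 5.2 J6~ 49.0
(0.52, -0.12, 0.25, np.float64(75.0)) t [-12.73 -18.05   0.  ] a [  0.   0. -15.] rows 3.5 J6~ 88.0
(0.4685, -0.22, 0.15, np.float64(75.3)) t [  2.39 -10.99  10.  ] a [ 0.   0.  -0.3] rows 2.4 J6~ 100.0
(0.4685, -0.22, 0.0175, np.float64(75.3)) t [ 0.    0.   13.25] a [0. 0. 0.] rows 2.1 J6~ 100.0
```

```bash
python3 -m inch '[{"tx":0,"ty":0,"tz":-1,"ax":0,"ay":0,"az":0,"grip":1.4},{"tx":0,"ty":0,"tz":-4,"ax":0,"ay":0,"az":0,"grip":1.4},{"tx":0,"ty":0,"tz":-8,"ax":0,"ay":0,"az":0,"grip":1.4},{"tx":0,"ty":0,"tz":-12,"ax":0,"ay":0,"az":0,"grip":1.4},{"tx":0,"ty":0,"tz":-17,"ax":0,"ay":0,"az":0,"grip":1.4},{"tx":0,"ty":0,"tz":-22,"ax":0,"ay":0,"az":0,"grip":1.4},{"tx":0,"ty":0,"tz":-23.2,"ax":0,"ay":0,"az":0,"grip":1.4}]'
python3 -m inch '[{"tx":-4,"ty":-1.5,"tz":0,"ax":0,"ay":0,"az":-4,"grip":1.4},{"tx":-9,"ty":-3.3,"tz":0,"ax":0,"ay":0,"az":-11,"grip":1.4},{"tx":-14,"ty":-5.1,"tz":0,"ax":0,"ay":0,"az":-17,"grip":1.4},{"tx":-19,"ty":-7,"tz":0,"ax":0,"ay":0,"az":-23,"grip":1.4},{"tx":-24,"ty":-8.8,"tz":0,"ax":0,"ay":0,"az":-29,"grip":1.4},{"tx":-28,"ty":-10.3,"tz":0,"ax":0,"ay":0,"az":-34,"grip":1.4},{"tx":-30.4,"ty":-11.1,"tz":0,"ax":0,"ay":0,"az":-37.2,"grip":1.4},{"tx":-30.4,"ty":-11.1,"tz":0,"ax":0,"ay":0,"az":-37.2,"grip":1.4}]'
python3 -m inch '[{"tx":-2,"ty":-4,"tz":0,"ax":0,"ay":0,"az":-3,"grip":1.4},{"tx":-5,"ty":-8,"tz":0,"ax":0,"ay":0,"az":-7,"grip":1.4},{"tx":-9,"ty":-13,"tz":0,"ax":0,"ay":0,"az":-11,"grip":1.4},{"tx":-12.7,"ty":-18,"tz":0,"ax":0,"ay":0,"az":-15,"grip":1.4},{"tx":-12.7,"ty":-18,"tz":0,"ax":0,"ay":0,"az":-15,"grip":1.4}]'
python3 -c "
from h import *
plan([(.4685,-.22,.06,75.3),(.4685,-.22,.0175,75.3)])"
```

```text
t: 26.52
eef_pos: [0.4879, 0.4242, 0.2561]
eef_rot: [0.55, 0.835, 0.005, 0.0]
wrist_force: [0.5, 0.5, -0.2]
finger_gap: 0.0172
finger_force: 7.8
t: 27.52
eef_pos: [0.5032, 0.098, 0.2484]
eef_rot: [0.257, 0.966, 0.001, -0.002]
wrist_force: [-0.4, -0.6, -0.2]
finger_gap: 0.0171
finger_force: 7.8
t: 28.15
eef_pos: [0.5256, -0.1222, 0.2482]
eef_rot: [0.129, 0.992, 0.001, -0.001]
wrist_force: [-0.0, 0.5, 0.2]
finger_gap: 0.0172
finger_force: 7.8
(0.4685, -0.22, 0.06, np.float64(75.3)) t [  2.96 -10.95  18.81] a [ 0.1 -0.1 -0.2] rows 3.5 J6~ 100.0
(0.4685, -0.22, 0.0175, np.float64(75.3)) t [0.   0.   4.25] a [0. 0. 0.] rows 0.7 J6~ 100.0
```

```bash
python3 -m inch '[{"tx":1,"ty":-4,"tz":3,"ax":0,"ay":0,"az":0,"grip":1.4},{"tx":2,"ty":-8,"tz":6,"ax":0,"ay":0,"az":0,"grip":1.4},{"tx":3,"ty":-11,"tz":9,"ax":0.1,"ay":-0.1,"az":-0.2,"grip":1.4},{"tx":3,"ty":-11,"tz":14,"ax":0.1,"ay":-0.1,"az":-0.2,"grip":1.4},{"tx":3,"ty":-11,"tz":18,"ax":0.1,"ay":-0.1,"az":-0.2,"grip":1.4},{"tx":3,"ty":-11,"tz":18.8,"ax":0.1,"ay":-0.1,"az":-0.2,"grip":1.4},{"tx":3,"ty":-11,"tz":18.8,"ax":0.1,"ay":-0.1,"az":-0.2,"grip":1.4},{"tx":3,"ty":-11,"tz":18.8,"ax":0.1,"ay":-0.1,"az":-0.2,"grip":1.4}]'
python3 - <<'E'
from h import *
plan([(.4685,-.22,.03,75.3)])
im=vision.get_image("side");t=vision.get_image("top")
a=cv2.resize(im[130:190,240:300],(400,400),interpolation=cv2.INTER_CUBIC);b=cv2.resize(t[180:240,290:350],(400,400),interpolation=cv2.INTER_CUBIC)
cv2.imwrite("pics/c10.png",np.hstack([a,b]))
E
```

```text
t: 29.15
eef_pos: [0.4704, -0.2183, 0.0627]
eef_rot: [0.125, 0.992, -0.0, 0.002]
wrist_force: [-0.2, -0.3, -0.1]
finger_gap: 0.0174
finger_force: 7.8
(0.4685, -0.22, 0.03, np.float64(75.3)) t [ 0.15 -0.21  3.27] a [-0.   0.2  0.3] rows 0.5 J6~ 100.0
```

View pics/c10.png

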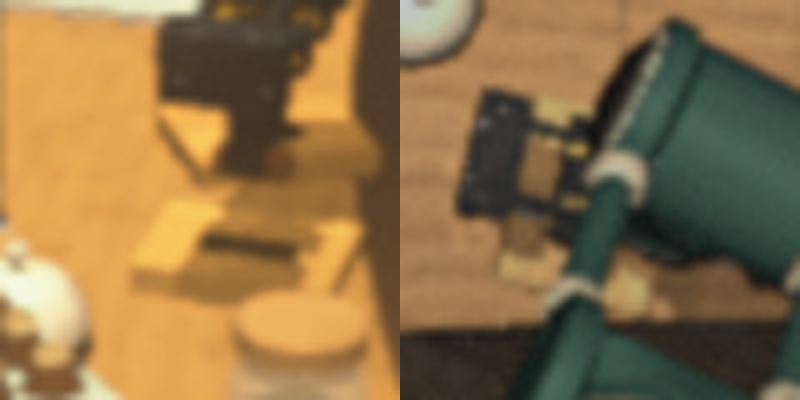

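The held log shows at (275,160), above the board and behind the dark slot at (248,245). I'll lower it in steps.

```bash
python3 -m inch '[{"tx":0.2,"ty":-0.2,"tz":1.5,"ax":0,"ay":0,"az":0.3,"grip":1.4},{"tx":0.2,"ty":-0.2,"tz":3,"ax":0,"ay":0,"az":0.3,"grip":1.4},{"tx":0.2,"ty":-0.2,"tz":3.8,"ax":0,"ay":0,"az":0.3,"grip":1.4},{"tx":0.2,"ty":-0.2,"tz":3.8,"ax":0,"ay":0,"az":0.3,"grip":1.4},{"tx":0.2,"ty":-0.2,"tz":3.8,"ax":0,"ay":0,"az":0.3,"grip":1.4}]'
python3 -c "
from h import *
plan([(.4685,-.22,.0173,75.3)])"
```

```text
t: 29.88
eef_pos: [0.4663, -0.2196, 0.0227]
eef_rot: [0.128, 0.992, 0.0, 0.0]
wrist_force: [0.1, 0.7, -0.8]
finger_gap: 0.0172
finger_force: 7.8
(0.4685, -0.22, 0.0173, np.float64(75.3)) t [-0.23  0.02  0.54] a [0. 0. 0.] rows 0.1 J6~ 100.0
```

```bash
python3 -m inch '[{"tx":-0.1,"ty":0,"tz":0.3,"ax":0,"ay":0,"az":0,"grip":1.4},{"tx":-0.1,"ty":0,"tz":0.55,"ax":0,"ay":0,"az":0,"grip":1.4},{"tx":-0.1,"ty":0,"tz":0.55,"ax":0,"ay":0,"az":0,"grip":1.4},{"tx":-0.1,"ty":0,"tz":0.55,"ax":0,"ay":0,"az":0,"grip":1.4}]'
```

```text
t: 30.38
eef_pos: [0.4672, -0.2198, 0.0173]
eef_rot: [0.128, 0.992, 0.0, 0.0]
wrist_force: [-0.1, 0.4, -0.5]
finger_gap: 0.0171
finger_force: 7.8
```

Now open and lift. There's no contact, so the log drops about 1 mm.

```bash
python3 -m inch '[{"tx":0,"ty":0,"tz":0.05,"ax":0,"ay":0,"az":0,"grip":1.9},{"tx":0,"ty":0,"tz":0.05,"ax":0,"ay":0,"az":0,"grip":2.4},{"tx":0,"ty":0,"tz":0,"ax":0,"ay":0,"az":0,"grip":3},{"tx":0,"ty":0,"tz":-4,"ax":0,"ay":0,"az":0,"grip":4},{"tx":0,"ty":0,"tz":-10,"ax":0,"ay":0,"az":0,"grip":5},{"tx":0,"ty":0,"tz":-16,"ax":0,"ay":0,"az":0,"grip":5.6},{"tx":0,"ty":0,"tz":-22,"ax":0,"ay":0,"az":0,"grip":5.6},{"tx":0,"ty":0,"tz":-23,"ax":0,"ay":0,"az":0,"grip":5.6}]'
python3 -c "
from h import *
plan([(.51,.05,.25,40),(.50,.25,.25,22.8),(.529,.3355,.15,22.8),(.529,.3355,.024,22.8)])"
```

```text
t: 31.38
eef_pos: [0.4698, -0.2213, 0.2533]
eef_rot: [0.128, 0.992, -0.002, 0.005]
wrist_force: [0.3, -1.0, -1.0]
finger_gap: 0.0562
finger_force: 0.0
(0.51, 0.05, 0.25, np.float64(40.0)) t [ 2.99 27.26  0.24] a [ 0.1  0.6 35.3] rows 4.4 J6~ 34.0
(0.5, 0.25, 0.25, np.float64(22.8)) t [15.96 12.09  0.  ] a [ 0.   0.  17.2] rows 3.2 J6~ -4.0
(0.529, 0.3355, 0.15, np.float64(22.8)) t [ 6.76  5.99 10.  ] a [ 0.  0. -0.] rows 2.2 J6~ -10.0
(0.529, 0.3355, 0.024, np.float64(22.8)) t [ 0.   0.  12.6] a [0. 0. 0.] rows 2.0 J6~ -10.0
```

```bash
python3 -m inch '[{"tx":1,"ty":5,"tz":0,"ax":0,"ay":0,"az":6,"grip":5.2},{"tx":3,"ty":27.3,"tz":0.2,"ax":0,"ay":0.3,"az":35.3,"grip":5.2},{"tx":3,"ty":27.3,"tz":0.2,"ax":0,"ay":0.3,"az":35.3,"grip":5.2},{"tx":3,"ty":27.3,"tz":0.2,"ax":0,"ay":0.3,"az":35.3,"grip":5.2},{"tx":3,"ty":27.3,"tz":0.2,"ax":0,"ay":0.3,"az":35.3,"grip":5.2},{"tx":3,"ty":27.3,"tz":0.2,"ax":0,"ay":0.3,"az":35.3,"grip":5.2},{"tx":3,"ty":27.3,"tz":0.2,"ax":0,"ay":0.3,"az":35.3,"grip":5.2}]'
python3 -m inch '[{"tx":16,"ty":12.1,"tz":0,"ax":0,"ay":0,"az":17.2,"grip":5.2},{"tx":16,"ty":12.1,"tz":0,"ax":0,"ay":0,"az":17.2,"grip":5.2},{"tx":16,"ty":12.1,"tz":0,"ax":0,"ay":0,"az":17.2,"grip":5.2},{"tx":16,"ty":12.1,"tz":0,"ax":0,"ay":0,"az":17.2,"grip":5.2},{"tx":16,"ty":12.1,"tz":0,"ax":0,"ay":0,"az":17.2,"grip":5.2}]'
python3 - <<'E'
from h import *
plan([(.529,.3355,.12,22.8),(.529,.3355,.022,22.8)])
t=vision.get_image("top");cv2.imwrite("pics/c11.png",cv2.resize(t[190:240,295:375],(640,400),interpolation=cv2.INTER_CUBIC))
E
```

```text
t: 32.25
eef_pos: [0.5065, 0.0516, 0.2442]
eef_rot: [0.422, 0.907, -0.0, -0.003]
wrist_force: [-0.1, -0.3, 0.5]
finger_gap: 0.0519
finger_force: 0.0
t: 32.88
eef_pos: [0.4971, 0.2514, 0.2455]
eef_rot: [0.553, 0.833, -0.001, -0.002]
wrist_force: [0.4, -1.1, -0.2]
finger_gap: 0.052
finger_force: 0.0
(0.529, 0.3355, 0.12, np.float64(22.8)) t [ 6.47  6.24 12.55] a [-0.2 -0.2  0. ] rows 2.5 J6~ -10.0
(0.529, 0.3355, 0.022, np.float64(22.8)) t [0.  0.  9.8] a [0. 0. 0.] rows 1.6 J6~ -10.0
```

View pics/c11.png

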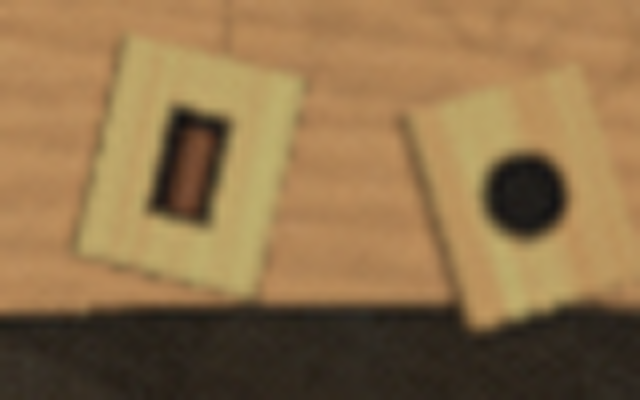

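The log lies in the slot: the dark recess at (188,165) contains it, aligned with the slot. Next, the cup.

```bash
python3 -m inch '[{"tx":4,"ty":4,"tz":0,"ax":0,"ay":0,"az":0,"grip":5.2},{"tx":6.5,"ty":6.2,"tz":4,"ax":-0.2,"ay":-0.2,"az":0,"grip":5.2},{"tx":6.5,"ty":6.2,"tz":9,"ax":-0.2,"ay":-0.2,"az":0,"grip":5.2},{"tx":6.5,"ty":6.2,"tz":14,"ax":-0.2,"ay":-0.2,"az":0,"grip":5.2},{"tx":6.5,"ty":6.2,"tz":15.5,"ax":-0.2,"ay":-0.2,"az":0,"grip":5.2},{"tx":6.5,"ty":6.2,"tz":15.5,"ax":-0.2,"ay":-0.2,"az":0,"grip":5.2},{"tx":6.5,"ty":6.2,"tz":15.5,"ax":-0.2,"ay":-0.2,"az":0,"grip":5.2}]'
python3 - <<'E'
from h import *
plan([(.529,.3355,.022,22.8)])
# cup measured in the side view: cream mask (yellowish bright inside brown rim)
im=vision.get_image("side");cv2.imwrite("pics/side3.png",im)
old=cv2.imread("pics/side2.png")
for s in(old,im):
  c=cv2.resize(s[240:270,245:280],None,fx=8,fy=8,interpolation=cv2.INTER_CUBIC);g=cv2.cvtColor(c,cv2.COLOR_BGR2HSV)
  m=((g[...,1]>85)&(g[...,2]>190)&(g[...,0]>22)&(g[...,0]<36)).astype(np.uint8)
  n,l,st,ce=cv2.connectedComponentsWithStats(m)
  for i in range(1,n):
    if st[i,4]>300: print(st[i],ray("side",C([ce[i]],8,245,240),.040))
t=cv2.imread("pics/top2.png");c=cv2.resize(t[187:205,166:184],None,fx=8,fy=8,interpolation=cv2.INTER_CUBIC);h=cv2.cvtColor(c,cv2.COLOR_BGR2HSV)
for v in(150,170,185):
  n,l,st,ce=cv2.connectedComponentsWithStats(((h[...,1]>60)&(h[...,2]>v)).astype(np.uint8));i=1+st[1:,4].argmax();print(st[i],ray("top",C([ce[i]],8,166,187),.040))
E
```

```text
t: 33.8
eef_pos: [0.5304, 0.3368, 0.0938]
eef_rot: [0.554, 0.833, 0.002, 0.001]
wrist_force: [0.5, 0.1, 0.9]
finger_gap: 0.0522
finger_force: 0.0
(0.529, 0.3355, 0.022, np.float64(22.8)) t [-0.08 -0.22  7.18] a [ 0.3 -0.1 -0. ] rows 1.1 J6~ -10.0
[  85   62   84   44 2938] [[0.52974606 0.33826046 0.04      ]]
[ 112   71   55   35 1416] [[0.525797   0.33983206 0.04      ]]
[  48   43   81   68 3600] [[0.52835986 0.32996924 0.04      ]]
[  52   49   52   52 2105] [[0.52841073 0.33373853 0.04      ]]
[  55   51   43   48 1628] [[0.52847159 0.33398661 0.04      ]]
```

```bash
python3 -m inch '[{"tx":0,"ty":-0.15,"tz":2.5,"ax":0,"ay":0,"az":0,"grip":5.2},{"tx":0,"ty":-0.15,"tz":4.5,"ax":0,"ay":0,"az":0,"grip":5.2},{"tx":0,"ty":-0.15,"tz":6.3,"ax":0,"ay":0,"az":0,"grip":5.2},{"tx":0,"ty":-0.15,"tz":6.9,"ax":0,"ay":0,"az":0,"grip":5.2},{"tx":0,"ty":-0.15,"tz":6.9,"ax":0,"ay":0,"az":0,"grip":5.2},{"tx":0,"ty":-0.15,"tz":6.9,"ax":0,"ay":0,"az":0,"grip":5.2}]'
python3 -m inch '[{"tx":0,"ty":0,"tz":0,"ax":0,"ay":0,"az":0,"grip":4.6},{"tx":0,"ty":0,"tz":0,"ax":0,"ay":0,"az":0,"grip":4.2},{"tx":0,"ty":0,"tz":0,"ax":0,"ay":0,"az":0,"grip":3.9},{"tx":0,"ty":0,"tz":0,"ax":0,"ay":0,"az":0,"grip":3.7},{"tx":0,"ty":0,"tz":0,"ax":0,"ay":0,"az":0,"grip":3.4},{"tx":0,"ty":0,"tz":0,"ax":0,"ay":0,"az":0,"grip":3},{"tx":0,"ty":0,"tz":0,"ax":0,"ay":0,"az":0,"grip":3},{"tx":0,"ty":0,"tz":0,"ax":0,"ay":0,"az":0,"grip":3}]' 6
```

```text
t: 34.6
eef_pos: [0.5276, 0.3365, 0.0228]
eef_rot: [0.553, 0.833, 0.001, 0.0]
wrist_force: [-0.3, 0.3, 1.4]
finger_gap: 0.0521
finger_force: 0.0
t: 35.6
eef_pos: [0.5271, 0.3361, 0.0222]
eef_rot: [0.553, 0.833, 0.001, 0.0]
wrist_force: [0.1, -0.2, 0.6]
finger_gap: 0.035
finger_force: 5.9
```

```bash
python3 -m inch '[{"tx":0,"ty":0,"tz":-1,"ax":0,"ay":0,"az":0,"grip":3},{"tx":0,"ty":0,"tz":-4,"ax":0,"ay":0,"az":0,"grip":3},{"tx":0,"ty":0,"tz":-8,"ax":0,"ay":0,"az":0,"grip":3},{"tx":0,"ty":0,"tz":-12,"ax":0,"ay":0,"az":0,"grip":3},{"tx":0,"ty":0,"tz":-17,"ax":0,"ay":0,"az":0,"grip":3},{"tx":0,"ty":0,"tz":-21,"ax":0,"ay":0,"az":0,"grip":3},{"tx":0,"ty":0,"tz":-23,"ax":0,"ay":0,"az":0,"grip":3},{"tx":0,"ty":0,"tz":-23,"ax":0,"ay":0,"az":0,"grip":3}]'
python3 -c "
from h import *
plan([(.50,.03,.25,22.8),(.47,-.25,.25,22.8),(.4515,-.3865,.15,22.8),(.4515,-.3865,.0205,22.8)])"
```

```text
t: 36.6
eef_pos: [0.5276, 0.3363, 0.2539]
eef_rot: [0.553, 0.833, 0.002, 0.001]
wrist_force: [0.4, 0.0, -1.2]
finger_gap: 0.035
finger_force: 5.9
(0.5, 0.03, 0.25, np.float64(22.8)) t [-27.16 -14.42   0.29] a [ 0.2 -0.1  0. ] rows 4.9 J6~ 19.0
(0.47, -0.25, 0.25, np.float64(22.8)) t [-24.65 -13.62   0.  ] a [ 0.  0. -0.] rows 4.5 J6~ 51.0
(0.4515, -0.3865, 0.15, np.float64(22.8)) t [-11.87  -7.    10.  ] a [0. 0. 0.] rows 2.7 J6~ 63.0
(0.4515, -0.3865, 0.0205, np.float64(22.8)) t [ 0.    0.   12.95] a [ 0.  0. -0.] rows 2.1 J6~ 63.0
```

```bash
python3 -m inch '[{"tx":-3,"ty":-1.6,"tz":0,"ax":0,"ay":0,"az":0,"grip":3},{"tx":-7,"ty":-3.7,"tz":0,"ax":0,"ay":0,"az":0,"grip":3},{"tx":-12,"ty":-6.4,"tz":0,"ax":0,"ay":0,"az":0,"grip":3},{"tx":-17,"ty":-9,"tz":0,"ax":0,"ay":0,"az":0,"grip":3},{"tx":-22,"ty":-11.7,"tz":0,"ax":0,"ay":0,"az":0,"grip":3},{"tx":-27,"ty":-14.4,"tz":0,"ax":0,"ay":0,"az":0,"grip":3},{"tx":-32,"ty":-17.1,"tz":0,"ax":0,"ay":0,"az":0,"grip":3},{"tx":-37,"ty":-19.9,"tz":0,"ax":0,"ay":0,"az":0,"grip":3}]'
python3 -m inch '[{"tx":-5,"ty":-2.8,"tz":0,"ax":0,"ay":0,"az":0,"grip":3},{"tx":-10,"ty":-5.6,"tz":0,"ax":0,"ay":0,"az":0,"grip":3},{"tx":-15,"ty":-8.4,"tz":0,"ax":0,"ay":0,"az":0,"grip":3},{"tx":-20,"ty":-11.4,"tz":0,"ax":0,"ay":0,"az":0,"grip":3},{"tx":-24.5,"ty":-14,"tz":0,"ax":0,"ay":0,"az":0,"grip":3},{"tx":-26.7,"ty":-15.2,"tz":0,"ax":0,"ay":0,"az":0,"grip":3},{"tx":-26.7,"ty":-15.2,"tz":0,"ax":0,"ay":0,"az":0,"grip":3}]'
python3 -c "
from h import *
plan([(.4515,-.3865,.06,22.8),(.4515,-.3865,.0205,22.8)])"
```

```text
t: 37.6
eef_pos: [0.4851, -0.0838, 0.2488]
eef_rot: [0.553, 0.833, -0.0, -0.002]
wrist_force: [0.3, -0.2, -0.3]
finger_gap: 0.0345
finger_force: 5.9
t: 38.48
eef_pos: [0.4494, -0.3878, 0.249]
eef_rot: [0.554, 0.832, 0.001, -0.002]
wrist_force: [-0.2, 0.9, -0.8]
finger_gap: 0.0353
finger_force: 5.9
(0.4515, -0.3865, 0.06, np.float64(22.8)) t [-0.05  0.25 18.9 ] a [-0.  -0.3 -0.1] rows 3.0 J6~ 63.0
(0.4515, -0.3865, 0.0205, np.float64(22.8)) t [0.   0.   3.95] a [ 0.  0. -0.] rows 0.6 J6~ 63.0
```

```bash
python3 -m inch '[{"tx":0,"ty":0.2,"tz":4,"ax":0,"ay":0,"az":0,"grip":3},{"tx":0,"ty":0.2,"tz":9,"ax":0,"ay":0,"az":0,"grip":3},{"tx":0,"ty":0.2,"tz":14,"ax":0,"ay":0,"az":0,"grip":3},{"tx":0,"ty":0.2,"tz":18,"ax":0,"ay":0,"az":0,"grip":3},{"tx":0,"ty":0.2,"tz":20,"ax":0,"ay":0,"az":0,"grip":3},{"tx":0,"ty":0.2,"tz":20,"ax":0,"ay":0,"az":0,"grip":3},{"tx":0,"ty":0.2,"tz":20,"ax":0,"ay":0,"az":0,"grip":3},{"tx":0,"ty":0.2,"tz":20,"ax":0,"ay":0,"az":0,"grip":3}]'
python3 -c "
from h import *
plan([(.4515,-.3865,.022,22.8)])"
```

```text
t: 39.48
eef_pos: [0.4537, -0.3875, 0.0535]
eef_rot: [0.553, 0.833, 0.0, 0.002]
wrist_force: [-0.1, 0.0, -0.9]
finger_gap: 0.0352
finger_force: 5.9
(0.4515, -0.3865, 0.022, np.float64(22.8)) t [ 0.19 -0.17  3.15] a [0.2 0.2 0. ] rows 0.5 J6~ 63.0
```

```bash
python3 -m inch '[{"tx":0.1,"ty":-0.1,"tz":1,"ax":0,"ay":0,"az":0,"grip":3},{"tx":0.1,"ty":-0.1,"tz":2.2,"ax":0,"ay":0,"az":0,"grip":3},{"tx":0.1,"ty":-0.1,"tz":3,"ax":0,"ay":0,"az":0,"grip":3},{"tx":0.1,"ty":-0.1,"tz":3.2,"ax":0,"ay":0,"az":0,"grip":3},{"tx":0.1,"ty":-0.1,"tz":3.2,"ax":0,"ay":0,"az":0,"grip":3},{"tx":0.1,"ty":-0.1,"tz":3.2,"ax":0,"ay":0,"az":0,"grip":3}]'
```

```text
t: 40.22
eef_pos: [0.451, -0.3858, 0.0192]
eef_rot: [0.553, 0.833, 0.001, -0.0]
wrist_force: [-0.3, 0.3, 0.1]
finger_gap: 0.0351
finger_force: 5.9
```

```bash
python3 -m inch '[{"tx":0,"ty":0,"tz":0.1,"ax":0,"ay":0,"az":0,"grip":3},{"tx":0,"ty":0,"tz":0.1,"ax":0,"ay":0,"az":0,"grip":3},{"tx":0,"ty":0,"tz":0.1,"ax":0,"ay":0,"az":0,"grip":3}]'
```

```text
t: 40.6
eef_pos: [0.4514, -0.3861, 0.0188]
eef_rot: [0.553, 0.833, 0.001, 0.0]
wrist_force: [0.7, 1.6, 4.9]
finger_gap: 0.0347
finger_force: 5.5
```

Contact. Release, lift and check.

```bash
python3 -m inch '[{"tx":0,"ty":0,"tz":0,"ax":0,"ay":0,"az":0,"grip":4},{"tx":0,"ty":0,"tz":0,"ax":0,"ay":0,"az":0,"grip":4.8},{"tx":0,"ty":0,"tz":0,"ax":0,"ay":0,"az":0,"grip":5.2},{"tx":0,"ty":0,"tz":-4,"ax":0,"ay":0,"az":0,"grip":5.2},{"tx":0,"ty":0,"tz":-10,"ax":0,"ay":0,"az":0,"grip":5.2},{"tx":0,"ty":0,"tz":-16,"ax":0,"ay":0,"az":0,"grip":5.2},{"tx":5,"ty":2,"tz":-22,"ax":0,"ay":0,"az":0,"grip":5.2},{"tx":11,"ty":5,"tz":-23,"ax":0,"ay":0,"az":0,"grip":5.2}]'
python3 -c "
from h import *
plan([(.50,.03,.27,22.8),(.42,.347,.25,22.8),(.42,.347,.025,22.8)])"
```

```text
t: 41.6
eef_pos: [0.4547, -0.2856, 0.2468]
eef_rot: [0.554, 0.832, 0.001, 0.003]
wrist_force: [1.4, 0.3, -0.7]
finger_gap: 0.052
finger_force: 0.0
(0.5, 0.03, 0.27, np.float64(22.8)) t [27.37 16.35 -2.38] a [ 0.3  0.3 -0.1] rows 5.1 J6~ 19.0
(0.42, 0.347, 0.25, np.float64(22.8)) t [32.32  4.91  2.  ] a [0. 0. 0.] rows 5.2 J6~ -17.0
(0.42, 0.347, 0.025, np.float64(22.8)) t [ 0.   0.  22.5] a [ 0.  0. -0.] rows 3.6 J6~ -17.0
```

```bash
python3 -m inch '[{"tx":27.4,"ty":16.4,"tz":-2.4,"ax":0.3,"ay":0.3,"az":0,"grip":2.6},{"tx":27.4,"ty":16.4,"tz":-2.4,"ax":0.3,"ay":0.3,"az":0,"grip":2.6},{"tx":27.4,"ty":16.4,"tz":-2.4,"ax":0.3,"ay":0.3,"az":0,"grip":2.6},{"tx":27.4,"ty":16.4,"tz":-2.4,"ax":0.3,"ay":0.3,"az":0,"grip":2.6},{"tx":27.4,"ty":16.4,"tz":-2.4,"ax":0.3,"ay":0.3,"az":0,"grip":2.6},{"tx":27.4,"ty":16.4,"tz":-2.4,"ax":0.3,"ay":0.3,"az":0,"grip":2.6},{"tx":27.4,"ty":16.4,"tz":-2.4,"ax":0.3,"ay":0.3,"az":0,"grip":2.6}]'
python3 -m inch '[{"tx":32.3,"ty":4.5,"tz":2,"ax":0,"ay":0,"az":0,"grip":2.6},{"tx":32.3,"ty":4.5,"tz":2,"ax":0,"ay":0,"az":0,"grip":2.6},{"tx":32.3,"ty":4.5,"tz":2,"ax":0,"ay":0,"az":0,"grip":2.6},{"tx":32.3,"ty":4.5,"tz":2,"ax":0,"ay":0,"az":0,"grip":2.6},{"tx":32.3,"ty":4.5,"tz":2,"ax":0,"ay":0,"az":0,"grip":2.6},{"tx":32.3,"ty":4.5,"tz":2,"ax":0,"ay":0,"az":0,"grip":2.6},{"tx":32.3,"ty":4.5,"tz":16,"ax":0,"ay":0,"az":0,"grip":2.6},{"tx":32.3,"ty":4.5,"tz":16,"ax":0,"ay":0,"az":0,"grip":2.6}]'
python3 - <<'E'
from h import *
t=vision.get_image("top");cv2.imwrite("pics/top4.png",t)
c=cv2.resize(t[204:226,350:372],None,fx=8,fy=8,interpolation=cv2.INTER_CUBIC);h=cv2.cvtColor(c,cv2.COLOR_BGR2HSV)
d=(h[...,2]<90).astype(np.uint8);d=cv2.morphologyEx(d,cv2.MORPH_CLOSE,np.ones((3,3)))
n,l,st,ce=cv2.connectedComponentsWithStats(d);i=1+st[1:,4].argmax();print("dark",st[i],ce[i])
x,y,w,hh,_=st[i];sub=np.zeros_like(d);sub[y:y+hh,x:x+w]=(h[y:y+hh,x:x+w,2]>110)
n,l,st,ce=cv2.connectedComponentsWithStats(sub);print([ (s,c.round(1)) for s,c in zip(st[1:],ce[1:]) if s[4]>100])
for j in range(2,22,2): print(h[4+j*8,20:170:8,2])
plan([(.4155,.345,.08,22.8),(.4155,.345,.025,22.8)])
E
```

```text
t: 42.48
eef_pos: [0.498, 0.0317, 0.2668]
eef_rot: [0.553, 0.833, -0.001, -0.004]
wrist_force: [-0.2, -0.1, -0.7]
finger_gap: 0.0263
finger_force: 0.0
t: 43.48
eef_pos: [0.4156, 0.3461, 0.1234]
eef_rot: [0.554, 0.833, 0.001, -0.003]
wrist_force: [0.7, 0.2, 0.2]
finger_gap: 0.0259
finger_force: 0.0
dark [  45   44   51   82 1894] [65.23812038 84.63938754]
[(array([ 45,  44,  23,  25, 214], dtype=int32), array([51.3, 50.6])), (array([  69,   50,   27,   66, 1309], dtype=int32), array([84.2, 82.5])), (array([ 45,  99,  30,  27, 305], dtype=int32), array([ 53.2, 117.5]))]
[184 185 185 184 185 184 187 186 185 185 186 183 185 184 185 186 185 181
 178]
[185 186 187 185 184 179 168 156 150 152 158 170 183 186 185 184 184 184
 184]
[184 185 185 171 126  80  46  48  87 124 129 132 139 157 172 183 185 185
 183]
[185 187 175 121  50  23  75 147 188 202 203 199 183 146 136 178 186 182
 184]
[185 182 163  99  36  34 106 180 199 199 198 199 197 175 124 172 188 185
 183]
[184 187 177 126  59  25  63 133 178 197 198 195 187 151 128 175 187 183
 184]
[185 185 187 177 146  98  58  48  70  96 116 120 118 148 176 185 184 183
 183]
[183 183 183 185 187 184 177 158 145 149 167 178 182 187 185 184 184 185
 184]
[176 185 183 184 185 188 186 186 186 186 185 185 184 182 183 184 182 184
 184]
[164 185 185 183 183 184 185 185 184 186 184 183 185 184 185 183 185 183
 183]
(0.4155, 0.345, 0.08, np.float64(22.8)) t [0.1  0.73 3.34] a [-1.  -0.1 -0.1] rows 0.5 J6~ -17.0
(0.4155, 0.345, 0.025, np.float64(22.8)) t [0.  0.  5.5] a [ 0.  0. -0.] rows 0.9 J6~ -17.0
```

```bash
python3 -m inch '[{"tx":0,"ty":0,"tz":2,"ax":0,"ay":0,"az":0,"grip":2.6},{"tx":0,"ty":0,"tz":3,"ax":0,"ay":0,"az":0,"grip":2.6},{"tx":0,"ty":0,"tz":3,"ax":0,"ay":0,"az":0,"grip":2.6},{"tx":0,"ty":0,"tz":3,"ax":0,"ay":0,"az":0,"grip":2.6}]'
python3 - <<'E'
from h import *
print(ray("top",C([(100,84)],8,350,204),.038))
plan([(.4155,.345,.025,22.8)])
E
```

```text
t: 44.02
eef_pos: [0.4145, 0.3476, 0.0953]
eef_rot: [0.554, 0.833, 0.001, -0.003]
wrist_force: [0.3, 0.1, -0.3]
finger_gap: 0.0259
finger_force: 0.0
[[ 0.4504488  -0.38652267  0.038     ]]
(0.4155, 0.345, 0.025, np.float64(22.8)) t [-0.32  0.    7.03] a [-0.1 -0.4 -0. ] rows 1.1 J6~ -17.0
```

The cup is centred in the recess to within 1 mm. Now pinch the handle again.

```bash
python3 -m inch '[{"tx":-0.2,"ty":0,"tz":3,"ax":0,"ay":0,"az":0,"grip":2.6},{"tx":-0.2,"ty":0,"tz":5,"ax":0,"ay":0,"az":0,"grip":2.6},{"tx":-0.2,"ty":0,"tz":6.5,"ax":0,"ay":0,"az":0,"grip":2.6},{"tx":-0.2,"ty":0,"tz":7,"ax":0,"ay":0,"az":0,"grip":2.6},{"tx":-0.2,"ty":0,"tz":7,"ax":0,"ay":0,"az":0,"grip":2.6}]'
python3 -m inch '[{"tx":0,"ty":0,"tz":0,"ax":0,"ay":0,"az":0,"grip":1.8},{"tx":0,"ty":0,"tz":0,"ax":0,"ay":0,"az":0,"grip":1.4},{"tx":0,"ty":0,"tz":0,"ax":0,"ay":0,"az":0,"grip":1.1},{"tx":0,"ty":0,"tz":0,"ax":0,"ay":0,"az":0,"grip":0.6},{"tx":0,"ty":0,"tz":0,"ax":0,"ay":0,"az":0,"grip":0.6},{"tx":0,"ty":0,"tz":0,"ax":0,"ay":0,"az":0,"grip":0.6}]' 20
```

```text
t: 44.65
eef_pos: [0.414, 0.3461, 0.0241]
eef_rot: [0.553, 0.833, 0.0, -0.004]
wrist_force: [-0.2, -0.3, 0.2]
finger_gap: 0.0263
finger_force: 0.0
t: 45.4
eef_pos: [0.4148, 0.3465, 0.0245]
eef_rot: [0.553, 0.833, 0.001, -0.003]
wrist_force: [3.6, 1.2, 1.6]
finger_gap: 0.0104
finger_force: 20.0
```

```bash
python3 -m inch '[{"tx":0,"ty":0.7,"tz":0,"ax":0,"ay":0,"az":0,"grip":0.6},{"tx":0,"ty":2.5,"tz":0,"ax":0,"ay":0,"az":0,"grip":0.6},{"tx":0,"ty":4.5,"tz":0,"ax":0,"ay":0,"az":0,"grip":0.6},{"tx":0,"ty":6.5,"tz":0,"ax":0,"ay":0,"az":0,"grip":0.6},{"tx":0,"ty":8.5,"tz":0,"ax":0,"ay":0,"az":0,"grip":0.6},{"tx":0,"ty":10.3,"tz":0,"ax":0,"ay":0,"az":0,"grip":0.6},{"tx":0,"ty":11.5,"tz":0,"ax":0,"ay":0,"az":0,"grip":0.6},{"tx":0,"ty":12,"tz":0,"ax":0,"ay":0,"az":0,"grip":0.6}]'
python3 -m inch '[{"tx":0,"ty":0.2,"tz":0,"ax":0,"ay":0,"az":0,"grip":0.6},{"tx":0,"ty":0.4,"tz":0,"ax":0,"ay":0,"az":0,"grip":0.6},{"tx":0,"ty":0.4,"tz":0,"ax":0,"ay":0,"az":0,"grip":0.6}]'
```

```text
t: 46.4
eef_pos: [0.5246, 0.3929, 0.0243]
eef_rot: [0.553, 0.833, -0.0, -0.004]
wrist_force: [-1.7, 0.0, 7.8]
finger_gap: 0.01
finger_force: 20.1
t: 46.78
eef_pos: [0.5281, 0.3944, 0.0244]
eef_rot: [0.553, 0.833, -0.0, -0.004]
wrist_force: [0.1, 0.7, 6.8]
finger_gap: 0.0104
finger_force: 20.1
```

```bash
python3 -m inch '[{"tx":0,"ty":0.3,"tz":0,"ax":0,"ay":0,"az":0,"grip":0.6},{"tx":0,"ty":0.5,"tz":0,"ax":0,"ay":0,"az":0,"grip":0.6},{"tx":0,"ty":0.5,"tz":0,"ax":0,"ay":0,"az":0,"grip":0.6}]'
```

```text
t: 47.15
eef_pos: [0.5299, 0.3952, 0.0243]
eef_rot: [0.553, 0.833, -0.003, -0.005]
wrist_force: [-8.1, -3.0, 13.9]
finger_gap: 0.0101
finger_force: 20.1
```

```bash
python3 -m inch '[{"tx":0,"ty":0,"tz":0,"ax":0,"ay":0,"az":0,"grip":2},{"tx":0,"ty":-0.4,"tz":0,"ax":0,"ay":0,"az":0,"grip":2.6},{"tx":0,"ty":-0.4,"tz":0,"ax":0,"ay":0,"az":0,"grip":2.6},{"tx":0,"ty":-0.4,"tz":-4,"ax":0,"ay":0,"az":0,"grip":2.6},{"tx":0,"ty":-0.4,"tz":-10,"ax":0,"ay":0,"az":0,"grip":2.6},{"tx":0,"ty":-0.4,"tz":-16,"ax":0,"ay":0,"az":0,"grip":2.6},{"tx":0,"ty":-0.4,"tz":-22,"ax":0,"ay":0,"az":0,"grip":4},{"tx":0,"ty":-0.4,"tz":-22,"ax":0,"ay":0,"az":0,"grip":4}]'
python3 -c "
from h import *
plan([(.465,.1,.25,10),(.4608,-.0352,.12,0),(.4608,-.0352,.0095,0)])"
```

```text
t: 48.15
eef_pos: [0.5334, 0.3956, 0.2509]
eef_rot: [0.553, 0.833, 0.006, -0.001]
wrist_force: [0.5, -0.7, 0.4]
finger_gap: 0.0396
finger_force: 0.0
(0.465, 0.1, 0.25, np.float64(10.0)) t [-24.6  -17.77  -0.26] a [ 0.4 -0.5 12.8] rows 4.9 J6~ -2.0
(0.4608, -0.0352, 0.12, np.float64(0.0)) t [-13.24  -2.76  13.  ] a [ 0.  0. 10.] rows 3.0 J6~ 4.0
(0.4608, -0.0352, 0.0095, np.float64(0.0)) t [ 0.    0.   11.05] a [0. 0. 0.] rows 1.8 J6~ 4.0
```

```bash
python3 -m inch '[{"tx":-24.6,"ty":-17.8,"tz":-0.3,"ax":0.3,"ay":-0.4,"az":12.8,"grip":4},{"tx":-24.6,"ty":-17.8,"tz":-0.3,"ax":0.3,"ay":-0.4,"az":12.8,"grip":4},{"tx":-24.6,"ty":-17.8,"tz":-0.3,"ax":0.3,"ay":-0.4,"az":12.8,"grip":4},{"tx":-24.6,"ty":-17.8,"tz":-0.3,"ax":0.3,"ay":-0.4,"az":12.8,"grip":4},{"tx":-24.6,"ty":-17.8,"tz":-0.3,"ax":0.3,"ay":-0.4,"az":12.8,"grip":4},{"tx":-24.6,"ty":-17.8,"tz":-0.3,"ax":0.3,"ay":-0.4,"az":12.8,"grip":4},{"tx":-24.6,"ty":-17.8,"tz":-0.3,"ax":0.3,"ay":-0.4,"az":12.8,"grip":4}]'
python3 -m inch '[{"tx":-7,"ty":-1.4,"tz":0,"ax":0,"ay":0,"az":5,"grip":4},{"tx":-13.2,"ty":-2.7,"tz":0,"ax":0,"ay":0,"az":10,"grip":4},{"tx":-13.2,"ty":-2.7,"tz":0,"ax":0,"ay":0,"az":10,"grip":4},{"tx":-13.2,"ty":-2.7,"tz":6,"ax":0,"ay":0,"az":10,"grip":4},{"tx":-13.2,"ty":-2.7,"tz":12,"ax":0,"ay":0,"az":10,"grip":4},{"tx":-13.2,"ty":-2.7,"tz":16,"ax":0,"ay":0,"az":10,"grip":4},{"tx":-13.2,"ty":-2.7,"tz":16,"ax":0,"ay":0,"az":10,"grip":4},{"tx":-13.2,"ty":-2.7,"tz":16,"ax":0,"ay":0,"az":10,"grip":4}]'
python3 - <<'E'
from h import *
plan([(.4608,-.0352,.0095,0)])
t=vision.get_image("top");o=cv2.imread("pics/top1.png");cv2.imwrite("pics/top5.png",t)
d=cv2.absdiff(t,o).max(2)[130:210,105:195];print("drawer diff",d.max(),(d>25).sum(),np.argwhere(d>25)[:10]+[130,105])
E
```

```text
t: 49.02
eef_pos: [0.4612, 0.0978, 0.2445]
eef_rot: [0.643, 0.766, -0.005, -0.003]
wrist_force: [0.0, 0.3, 0.5]
finger_gap: 0.0401
finger_force: 0.0
t: 50.02
eef_pos: [0.458, -0.0367, 0.0874]
eef_rot: [0.706, 0.708, -0.004, -0.001]
wrist_force: [0.2, -0.8, 0.5]
finger_gap: 0.04
finger_force: 0.0
(0.4608, -0.0352, 0.0095, np.float64(0.0)) t [0.18 0.34 7.78] a [-0.4  0.2  0.1] rows 1.2 J6~ 4.0
drawer diff 82 118 [[162 161]
 [162 162]
 [162 163]
 [162 164]
 [163 160]
 [163 161]
 [163 162]
 [163 163]
 [163 164]
 [163 165]]
```

```bash
python3 - <<'E'
from h import *
t=cv2.imread("pics/top5.png");o=cv2.imread("pics/top1.png")
d=cv2.absdiff(t,o).max(2);print(d[182:206,130:186].max(), d[182:206,130:186].mean())
f=lambda i:cv2.cvtColor(i,cv2.COLOR_BGR2GRAY)[182:206,130:186].astype(np.float64)
print(cv2.phaseCorrelate(f(o),f(t)))
E
python3 -m inch '[{"tx":0.1,"ty":0.1,"tz":3,"ax":0,"ay":0,"az":0,"grip":4},{"tx":0.1,"ty":0.1,"tz":6,"ax":0,"ay":0,"az":0,"grip":4},{"tx":0.1,"ty":0.1,"tz":7.5,"ax":0,"ay":0,"az":0,"grip":4},{"tx":0.1,"ty":0.1,"tz":7.7,"ax":0,"ay":0,"az":0,"grip":4},{"tx":0.1,"ty":0.1,"tz":7.7,"ax":0,"ay":0,"az":0,"grip":4},{"tx":0.1,"ty":0.1,"tz":7.7,"ax":0,"ay":0,"az":0,"grip":4}]'
```

```text
19 1.6733630952380953
((0.005422809713142129, -0.02152250516122578), 0.9852175987038936)
t: 50.82
eef_pos: [0.458, -0.0371, 0.0103]
eef_rot: [0.707, 0.707, -0.004, -0.001]
wrist_force: [0.5, 0.3, 0.1]
finger_gap: 0.0402
finger_force: 0.0
```

The handle region matches the earlier picture to 0.02 px, so the drawer is fully shut. Now grip the card stand at the same relative spot as before.

```bash
python3 -m inch '[{"tx":0.2,"ty":0.2,"tz":0.05,"ax":0,"ay":0,"az":0,"grip":4},{"tx":0.2,"ty":0.2,"tz":0.05,"ax":0,"ay":0,"az":0,"grip":3.4},{"tx":0.2,"ty":0.2,"tz":0.05,"ax":0,"ay":0,"az":0,"grip":2.8},{"tx":0.2,"ty":0.2,"tz":0.05,"ax":0,"ay":0,"az":0,"grip":2.4},{"tx":0.2,"ty":0.2,"tz":0.05,"ax":0,"ay":0,"az":0,"grip":2.1},{"tx":0.2,"ty":0.2,"tz":0.05,"ax":0,"ay":0,"az":0,"grip":1.8},{"tx":0.2,"ty":0.2,"tz":0.05,"ax":0,"ay":0,"az":0,"grip":1.5},{"tx":0.2,"ty":0.2,"tz":0.05,"ax":0,"ay":0,"az":0,"grip":1.5}]' 15
python3 -m inch '[{"tx":0,"ty":0,"tz":-1,"ax":0,"ay":0,"az":0,"grip":1.5},{"tx":0,"ty":0,"tz":-4,"ax":0,"ay":0,"az":0,"grip":1.5},{"tx":0,"ty":0,"tz":-8,"ax":0,"ay":0,"az":0,"grip":1.5},{"tx":0,"ty":0,"tz":-12,"ax":0,"ay":0,"az":0,"grip":1.5},{"tx":0,"ty":0,"tz":-16,"ax":0,"ay":0,"az":0,"grip":1.5},{"tx":0,"ty":0,"tz":-20,"ax":0,"ay":0,"az":0,"grip":1.5},{"tx":0,"ty":0,"tz":-20,"ax":0,"ay":0,"az":0,"grip":1.5}]'
python3 -c "
from h import *
plan([(.501,.3203,.21,18.5),(.501,.3203,.0095,18.5)])"
```

```text
t: 51.82
eef_pos: [0.4589, -0.035, 0.0086]
eef_rot: [0.707, 0.707, -0.005, -0.002]
wrist_force: [0.4, -0.0, 0.5]
finger_gap: 0.0236
finger_force: 15.0
t: 52.7
eef_pos: [0.4631, -0.0344, 0.2131]
eef_rot: [0.707, 0.707, -0.002, 0.001]
wrist_force: [0.2, 0.5, -1.7]
finger_gap: 0.0242
finger_force: 15.0
(0.501, 0.3203, 0.21, np.float64(18.5)) t [35.47  3.8   0.11] a [ -0.1   0.3 -18.5] rows 5.7 J6~ -14.0
(0.501, 0.3203, 0.0095, np.float64(18.5)) t [ 0.    0.   20.05] a [0. 0. 0.] rows 3.2 J6~ -14.0
```

```bash
python3 -m inch '[{"tx":3,"ty":0.3,"tz":0,"ax":0,"ay":0,"az":-1.6,"grip":1.5},{"tx":8,"ty":0.9,"tz":0,"ax":0,"ay":0,"az":-4.2,"grip":1.5},{"tx":13,"ty":1.4,"tz":0,"ax":0,"ay":0,"az":-6.8,"grip":1.5},{"tx":18,"ty":1.9,"tz":0,"ax":0,"ay":0,"az":-9.4,"grip":1.5},{"tx":23,"ty":2.5,"tz":0,"ax":0,"ay":0,"az":-12,"grip":1.5},{"tx":28,"ty":3,"tz":0,"ax":0,"ay":0,"az":-14.6,"grip":1.5},{"tx":33,"ty":3.5,"tz":0,"ax":0,"ay":0,"az":-17.2,"grip":1.5},{"tx":35.5,"ty":3.8,"tz":0,"ax":0,"ay":0,"az":-18.5,"grip":1.5}]'
python3 -m inch '[{"tx":0,"ty":0,"tz":4,"ax":0,"ay":0,"az":0,"grip":1.5},{"tx":0,"ty":0,"tz":9,"ax":0,"ay":0,"az":0,"grip":1.5},{"tx":0,"ty":0,"tz":14,"ax":0,"ay":0,"az":0,"grip":1.5},{"tx":0,"ty":0,"tz":17,"ax":0,"ay":0,"az":0,"grip":1.5},{"tx":0,"ty":0,"tz":17.5,"ax":0,"ay":0,"az":0,"grip":1.5},{"tx":0,"ty":0,"tz":17.5,"ax":0,"ay":0,"az":0,"grip":1.5},{"tx":0,"ty":0,"tz":17.5,"ax":0,"ay":0,"az":0,"grip":1.5},{"tx":0,"ty":0,"tz":17.5,"ax":0,"ay":0,"az":0,"grip":1.5}]'
python3 -c "
from h import *
plan([(.501,.3203,.0095,18.5)])"
```

```text
t: 53.7
eef_pos: [0.4975, 0.3226, 0.2052]
eef_rot: [0.583, 0.812, -0.006, -0.003]
wrist_force: [0.2, -0.9, -0.7]
finger_gap: 0.0237
finger_force: 15.0
t: 54.7
eef_pos: [0.4981, 0.3208, 0.0335]
eef_rot: [0.584, 0.812, -0.003, -0.002]
wrist_force: [1.0, -0.2, -0.4]
finger_gap: 0.0235
finger_force: 15.0
(0.501, 0.3203, 0.0095, np.float64(18.5)) t [-0.13  0.27  2.4 ] a [-0.4  0.   0. ] rows 0.4 J6~ -14.0
```

```bash
python3 -m inch '[{"tx":-0.1,"ty":0.25,"tz":1.2,"ax":-0.4,"ay":0,"az":0,"grip":1.5},{"tx":-0.1,"ty":0.25,"tz":2,"ax":-0.4,"ay":0,"az":0,"grip":1.5},{"tx":-0.1,"ty":0.25,"tz":2.2,"ax":-0.4,"ay":0,"az":0,"grip":1.5},{"tx":-0.1,"ty":0.25,"tz":2.2,"ax":-0.4,"ay":0,"az":0,"grip":1.5},{"tx":-0.1,"ty":0.25,"tz":2.2,"ax":-0.4,"ay":0,"az":0,"grip":1.5}]'
python3 -c "
from h import *
plan([(.501,.3203,.0095,18.5)])"
```

```text
t: 55.32
eef_pos: [0.4996, 0.32, 0.0097]
eef_rot: [0.584, 0.812, -0.001, -0.0]
wrist_force: [-0.3, 0.0, -0.7]
finger_gap: 0.0237
finger_force: 15.0
(0.501, 0.3203, 0.0095, np.float64(18.5)) t [-0.02  0.15  0.02] a [-0.2  0.1  0. ] rows 0.0 J6~ -14.0
```

Small correction, touch down, release (opening to 4 only) and lift.

```bash
python3 -m inch '[{"tx":0,"ty":0.1,"tz":0.03,"ax":0,"ay":0,"az":0,"grip":1.5},{"tx":0,"ty":0.1,"tz":0.06,"ax":0,"ay":0,"az":0,"grip":1.5},{"tx":0,"ty":0.1,"tz":0.06,"ax":0,"ay":0,"az":0,"grip":1.5}]'
python3 -m inch '[{"tx":0,"ty":0,"tz":0,"ax":0,"ay":0,"az":0,"grip":3},{"tx":0,"ty":0,"tz":0,"ax":0,"ay":0,"az":0,"grip":4},{"tx":0,"ty":0,"tz":0,"ax":0,"ay":0,"az":0,"grip":4},{"tx":0,"ty":0,"tz":-3,"ax":0,"ay":0,"az":0,"grip":4},{"tx":0,"ty":0,"tz":-8,"ax":0,"ay":0,"az":0,"grip":4},{"tx":0,"ty":0,"tz":-14,"ax":0,"ay":0,"az":0,"grip":4},{"tx":0,"ty":0,"tz":-20,"ax":0,"ay":0,"az":0,"grip":6},{"tx":0,"ty":0,"tz":-23,"ax":0,"ay":0,"az":0,"grip":8.8}]'
python3 -c "
from h import *
plan([(.4592,.0645,.24,5),(.4592,.0645,.056,5)])"
```

```text
t: 55.7
eef_pos: [0.5004, 0.3202, 0.0091]
eef_rot: [0.584, 0.812, -0.002, -0.0]
wrist_force: [-0.8, -0.0, -0.7]
finger_gap: 0.024
finger_force: 15.0
t: 56.7
eef_pos: [0.5025, 0.3216, 0.2439]
eef_rot: [0.584, 0.812, 0.001, 0.001]
wrist_force: [-0.9, -0.3, -0.1]
finger_gap: 0.058
finger_force: 0.0
(0.4592, 0.0645, 0.24, np.float64(5.0)) t [-23.   -12.27   0.35] a [ 0.2 -0.  13.5] rows 4.2 J6~ -3.0
(0.4592, 0.0645, 0.056, np.float64(5.0)) t [ 0.   0.  18.4] a [0. 0. 0.] rows 2.9 J6~ -3.0
```

```bash
python3 -m inch '[{"tx":-23,"ty":-12.3,"tz":0,"ax":0,"ay":0,"az":13.5,"grip":8.8},{"tx":-23,"ty":-12.3,"tz":0,"ax":0,"ay":0,"az":13.5,"grip":8.8},{"tx":-23,"ty":-12.3,"tz":0,"ax":0,"ay":0,"az":13.5,"grip":8.8},{"tx":-23,"ty":-12.3,"tz":0,"ax":0,"ay":0,"az":13.5,"grip":8.8},{"tx":-23,"ty":-12.3,"tz":0,"ax":0,"ay":0,"az":13.5,"grip":8.8},{"tx":-23,"ty":-12.3,"tz":0,"ax":0,"ay":0,"az":13.5,"grip":8.8},{"tx":-23,"ty":-12.3,"tz":0,"ax":0,"ay":0,"az":13.5,"grip":8.8}]'
python3 - <<'E'
from h import *
t=vision.get_image("top");o=cv2.imread("pics/top0.png");cv2.imwrite("pics/top6.png",t)
s=vision.get_image("side");so=cv2.imread("pics/side0.png")
g=lambda i,a:cv2.cvtColor(i,cv2.COLOR_BGR2GRAY)[a].astype(np.float64)
A=np.s_[196:212,164:196]
print(cv2.phaseCorrelate(g(o,A),g(t,A)),np.abs(g(o,A)-g(t,A)).max())
B=np.s_[232:264,260:282]
print(cv2.phaseCorrelate(g(so,B),g(s,B)))
plan([(.4592,.0645,.06,5)])
E
```

```text
t: 57.58
eef_pos: [0.4577, 0.0647, 0.2398]
eef_rot: [0.675, 0.738, -0.001, -0.0]
wrist_force: [0.4, 0.7, 0.4]
finger_gap: 0.0879
finger_force: 0.0
((-0.023138283211981303, 0.6527800448565202), 1.0718097177118453) 49.0
((1.2094838905686398, -0.05240276675994693), 1.1421519321173352)
(0.4592, 0.0645, 0.06, np.float64(5.0)) t [-0.02  0.21 17.97] a [-0.2  0.1  0.1] rows 2.9 J6~ -3.0
```

```bash
python3 -m inch '[{"tx":0,"ty":0.1,"tz":5,"ax":0,"ay":0,"az":0,"grip":8.8},{"tx":0,"ty":0.1,"tz":10,"ax":0,"ay":0,"az":0,"grip":8.8},{"tx":0,"ty":0.1,"tz":15,"ax":0,"ay":0,"az":0,"grip":8.8},{"tx":0,"ty":0.1,"tz":18,"ax":0,"ay":0,"az":0,"grip":8.8},{"tx":0,"ty":0.1,"tz":18.4,"ax":0,"ay":0,"az":0,"grip":8.8},{"tx":0,"ty":0.1,"tz":18.4,"ax":0,"ay":0,"az":0,"grip":8.8}]'
python3 -m inch '[{"tx":0,"ty":0,"tz":0,"ax":0,"ay":0,"az":0,"grip":7.5},{"tx":0,"ty":0,"tz":0,"ax":0,"ay":0,"az":0,"grip":6.8},{"tx":0,"ty":0,"tz":0,"ax":0,"ay":0,"az":0,"grip":6.4},{"tx":0,"ty":0,"tz":0,"ax":0,"ay":0,"az":0,"grip":6},{"tx":0,"ty":0,"tz":0,"ax":0,"ay":0,"az":0,"grip":5},{"tx":0,"ty":0,"tz":0,"ax":0,"ay":0,"az":0,"grip":5},{"tx":0,"ty":0,"tz":0,"ax":0,"ay":0,"az":0,"grip":5}]' 30
python3 -m inch '[{"tx":0,"ty":0,"tz":-1,"ax":0,"ay":0,"az":0,"grip":5},{"tx":0,"ty":0,"tz":-4,"ax":0,"ay":0,"az":0,"grip":5},{"tx":0,"ty":0,"tz":-8,"ax":0,"ay":0,"az":0,"grip":5},{"tx":0,"ty":0,"tz":-12,"ax":0,"ay":0,"az":0,"grip":5},{"tx":0,"ty":0,"tz":-15,"ax":0,"ay":0,"az":0,"grip":5},{"tx":0,"ty":0,"tz":-16.4,"ax":0,"ay":0,"az":0,"grip":5},{"tx":0,"ty":0,"tz":-16.4,"ax":0,"ay":0,"az":0,"grip":5}]'
python3 -c "
from h import *
plan([(.4535,.4205,.22,22.7),(.4535,.4205,.056,22.7)])"
```

```text
t: 58.42
eef_pos: [0.4586, 0.0639, 0.0563]
eef_rot: [0.675, 0.738, -0.001, -0.0]
wrist_force: [-0.6, -0.0, -0.2]
finger_gap: 0.088
finger_force: 0.0
t: 59.3
eef_pos: [0.4592, 0.0633, 0.0567]
eef_rot: [0.676, 0.737, -0.001, 0.001]
wrist_force: [2.0, -0.2, 5.2]
finger_gap: 0.0633
finger_force: 30.0
t: 60.18
eef_pos: [0.458, 0.0636, 0.2197]
eef_rot: [0.675, 0.737, -0.002, -0.0]
wrist_force: [0.8, -0.2, -3.6]
finger_gap: 0.0633
finger_force: 30.0
(0.4535, 0.4205, 0.22, np.float64(22.7)) t [35.6   2.67 -0.11] a [ -0.2   0.1 -17.7] rows 5.7 J6~ -20.0
(0.4535, 0.4205, 0.056, np.float64(22.7)) t [ 0.   0.  16.4] a [0. 0. 0.] rows 2.6 J6~ -20.0
```

```bash
python3 -m inch '[{"tx":3,"ty":0.2,"tz":0,"ax":0,"ay":0,"az":-1.5,"grip":5},{"tx":8,"ty":0.6,"tz":0,"ax":0,"ay":0,"az":-4,"grip":5},{"tx":13,"ty":1,"tz":0,"ax":0,"ay":0,"az":-6.5,"grip":5},{"tx":18,"ty":1.3,"tz":0,"ax":0,"ay":0,"az":-9,"grip":5},{"tx":23,"ty":1.7,"tz":0,"ax":0,"ay":0,"az":-11.4,"grip":5},{"tx":28,"ty":2.1,"tz":0,"ax":0,"ay":0,"az":-13.9,"grip":5},{"tx":33,"ty":2.5,"tz":0,"ax":0,"ay":0,"az":-16.4,"grip":5},{"tx":35.6,"ty":2.7,"tz":0,"ax":0,"ay":0,"az":-17.7,"grip":5}]'
python3 -m inch '[{"tx":0,"ty":0,"tz":3,"ax":0,"ay":0,"az":0,"grip":5},{"tx":0,"ty":0,"tz":7,"ax":0,"ay":0,"az":0,"grip":5},{"tx":0,"ty":0,"tz":11,"ax":0,"ay":0,"az":0,"grip":5},{"tx":0,"ty":0,"tz":13.5,"ax":0,"ay":0,"az":0,"grip":5},{"tx":0,"ty":0,"tz":14.5,"ax":0,"ay":0,"az":0,"grip":5},{"tx":0,"ty":0,"tz":14.5,"ax":0,"ay":0,"az":0,"grip":5},{"tx":0,"ty":0,"tz":14.5,"ax":0,"ay":0,"az":0,"grip":5},{"tx":0,"ty":0,"tz":14.5,"ax":0,"ay":0,"az":0,"grip":5}]'
python3 -c "
from h import *
plan([(.4535,.4205,.0565,22.7)])"
```

```text
t: 61.18
eef_pos: [0.4525, 0.4219, 0.2159]
eef_rot: [0.553, 0.833, -0.004, -0.001]
wrist_force: [0.0, 0.6, -3.6]
finger_gap: 0.0631
finger_force: 30.0
t: 62.18
eef_pos: [0.4547, 0.421, 0.0757]
eef_rot: [0.554, 0.833, -0.0, -0.0]
wrist_force: [-0.0, -0.4, -4.3]
finger_gap: 0.063
finger_force: 30.0
(0.4535, 0.4205, 0.0565, np.float64(22.7)) t [-0.   -0.13  1.92] a [-0.  0.  0.] rows 0.3 J6~ -20.0
```

```bash
python3 -m inch '[{"tx":0,"ty":-0.1,"tz":0.8,"ax":0,"ay":0,"az":0,"grip":5},{"tx":0,"ty":-0.1,"tz":1.5,"ax":0,"ay":0,"az":0,"grip":5},{"tx":0,"ty":-0.1,"tz":1.9,"ax":0,"ay":0,"az":0,"grip":5},{"tx":0,"ty":-0.1,"tz":1.95,"ax":0,"ay":0,"az":0,"grip":5},{"tx":0,"ty":-0.1,"tz":1.95,"ax":0,"ay":0,"az":0,"grip":5}]'
python3 -m inch '[{"tx":0,"ty":0,"tz":0,"ax":0,"ay":0,"az":0,"grip":8.8},{"tx":0,"ty":0,"tz":0,"ax":0,"ay":0,"az":0,"grip":8.8},{"tx":0,"ty":0,"tz":0,"ax":0,"ay":0,"az":0,"grip":8.8},{"tx":0,"ty":0,"tz":0,"ax":0,"ay":0,"az":0,"grip":8.8},{"tx":0,"ty":0,"tz":-5,"ax":0,"ay":0,"az":0,"grip":8.8},{"tx":0,"ty":0,"tz":-11,"ax":0,"ay":0,"az":0,"grip":8.8},{"tx":0,"ty":0,"tz":-17,"ax":0,"ay":0,"az":0,"grip":8.8},{"tx":0,"ty":0,"tz":-20,"ax":0,"ay":0,"az":0,"grip":8.8}]'
python3 -m inch '[{"tx":-6,"ty":-3,"tz":0,"ax":0,"ay":0,"az":0,"grip":8.8},{"tx":-12,"ty":-6,"tz":0,"ax":0,"ay":0,"az":0,"grip":8.8},{"tx":-18,"ty":-8,"tz":0,"ax":0,"ay":0,"az":0,"grip":8.8},{"tx":-24,"ty":-9,"tz":0,"ax":0,"ay":0,"az":0,"grip":4},{"tx":-30,"ty":-12,"tz":0,"ax":0,"ay":0,"az":0,"grip":4},{"tx":-30,"ty":-12,"tz":0,"ax":0,"ay":0,"az":0,"grip":4}]'
cat > cmp.py <<'E'
from h import *
import sys
g=lambda i,a:cv2.cvtColor(i,cv2.COLOR_BGR2GRAY)[a].astype(np.float64)
for v in("top","side"):
    o=cv2.imread(f"pics/{v}0.png");t=vision.get_image(v);cv2.imwrite(f"pics/{v}_{sys.argv[1]}.png",t)
    B={"top":{"card":np.s_[196:212,164:196],"jar":np.s_[205:226,139:160],"drawer":np.s_[182:206,130:164]},
       "side":{"card":np.s_[232:264,260:282],"jar":np.s_[236:300,276:312],"drawer":np.s_[245:285,240:270]}}[v]
    for k,a in B.items(): print(v,k,np.round(cv2.phaseCorrelate(g(o,a),g(t,a)),2) if 0 else cv2.phaseCorrelate(g(o,a),g(t,a)))
print("mm/px top", (ray("top",[(150,215),(151,215),(150,216)],.06)*1000).round(1)[:,:2].tolist(),"side",(ray("side",[(290,260),(291,260),(290,261)],.06)*1000).round(1)[:,:2].tolist())
E
python3 cmp.py a
```

```text
t: 62.8
eef_pos: [0.4523, 0.4198, 0.0568]
eef_rot: [0.554, 0.833, -0.002, -0.001]
wrist_force: [-5.8, -4.0, 12.2]
finger_gap: 0.0628
finger_force: 30.0
t: 63.8
eef_pos: [0.4546, 0.4214, 0.2593]
eef_rot: [0.554, 0.833, 0.001, 0.0]
wrist_force: [0.8, -0.3, 0.3]
finger_gap: 0.0878
finger_force: 0.0
t: 64.55
eef_pos: [0.4581, 0.0942, 0.2552]
eef_rot: [0.556, 0.831, -0.002, -0.0]
wrist_force: [-0.2, 0.5, -0.1]
finger_gap: 0.0599
finger_force: 0.0
top card ((-0.019131103989113996, 0.6332461290928366), 1.0436937517810285)
top jar ((0.018274370950143393, -0.10311507105803308), 1.0475012763251945)
top drawer ((0.03895714369794945, 0.14481720959794586), 1.0057578361846684)
side card ((1.3032703750903636, 0.037436471299976404), 1.1464966951968865)
side jar ((0.9478154593091546, -0.17328121039793132), 1.0627465025319394)
side drawer ((0.2636598717411598, 0.1135445108047719), 0.9747269521516417)
mm/px top [[454.8, 425.3], [454.8, 421.5], [451.0, 425.3]] side [[460.7, 403.4], [458.4, 403.3], [460.9, 407.3]]
```

The jar is back within about 1 mm in the top view. The card stand sits about 2.5 mm too near the robot, so I'll recentre it by regripping 2.5 mm further out.

```bash
python3 -c "
from h import *
plan([(.5028,.321,.25,18.5),(.5028,.321,.09,18.5)])"
```

```text
(0.5028, 0.321, 0.25, np.float64(18.5)) t [19.05 12.71  0.48] a [-0.2  0.   4.1] rows 3.7 J6~ -14.0
(0.5028, 0.321, 0.09, np.float64(18.5)) t [ 0.  0. 16.] a [0. 0. 0.] rows 2.6 J6~ -14.0
```

```bash
python3 -m inch '[{"tx":19,"ty":12.7,"tz":0.5,"ax":-0.2,"ay":0,"az":4.1,"grip":4},{"tx":19,"ty":12.7,"tz":0.5,"ax":-0.2,"ay":0,"az":4.1,"grip":4},{"tx":19,"ty":12.7,"tz":0.5,"ax":-0.2,"ay":0,"az":4.1,"grip":4},{"tx":19,"ty":12.7,"tz":0.5,"ax":-0.2,"ay":0,"az":4.1,"grip":4},{"tx":19,"ty":12.7,"tz":6,"ax":-0.2,"ay":0,"az":4.1,"grip":4},{"tx":19,"ty":12.7,"tz":12,"ax":-0.2,"ay":0,"az":4.1,"grip":4},{"tx":19,"ty":12.7,"tz":16.5,"ax":-0.2,"ay":0,"az":4.1,"grip":4},{"tx":19,"ty":12.7,"tz":16.5,"ax":-0.2,"ay":0,"az":4.1,"grip":4}]'
python3 -m inch '[{"tx":0,"ty":0,"tz":0,"ax":0,"ay":0,"az":0,"grip":4},{"tx":0,"ty":0,"tz":0,"ax":0,"ay":0,"az":0,"grip":4},{"tx":0,"ty":0,"tz":0,"ax":0,"ay":0,"az":0,"grip":4}]'
python3 -c "
from h import *
plan([(.5028,.321,.0105,18.5)])"
```

```text
t: 65.65
eef_pos: [0.4974, 0.3212, 0.0847]
eef_rot: [0.583, 0.813, -0.005, -0.002]
wrist_force: [-0.6, 0.7, 0.1]
finger_gap: 0.0398
finger_force: 0.0
t: 66.03
eef_pos: [0.5032, 0.3221, 0.0921]
eef_rot: [0.583, 0.812, 0.002, 0.001]
wrist_force: [-0.3, -0.8, 0.1]
finger_gap: 0.0398
finger_force: 0.0
(0.5028, 0.321, 0.0105, np.float64(18.5)) t [-0.09 -0.11  8.16] a [0.3 0.  0.1] rows 1.3 J6~ -14.0
```

```bash
python3 -m inch '[{"tx":-0.1,"ty":0,"tz":3,"ax":0,"ay":0,"az":0.1,"grip":4},{"tx":-0.1,"ty":0,"tz":6,"ax":0,"ay":0,"az":0.1,"grip":4},{"tx":-0.1,"ty":0,"tz":7.5,"ax":0,"ay":0,"az":0.1,"grip":4},{"tx":-0.1,"ty":0,"tz":7.8,"ax":0,"ay":0,"az":0.1,"grip":4},{"tx":-0.1,"ty":0,"tz":7.8,"ax":0,"ay":0,"az":0.1,"grip":4},{"tx":-0.1,"ty":0,"tz":7.8,"ax":0,"ay":0,"az":0.1,"grip":4},{"tx":-0.1,"ty":0,"tz":7.8,"ax":0,"ay":0,"az":0.1,"grip":4}]'
python3 -c "
from h import *
plan([(.5028,.321,.0105,18.5)])"
```

```text
t: 66.9
eef_pos: [0.5028, 0.3206, 0.0126]
eef_rot: [0.584, 0.812, 0.001, 0.001]
wrist_force: [-0.2, -0.4, -0.7]
finger_gap: 0.04
finger_force: 0.0
(0.5028, 0.321, 0.0105, np.float64(18.5)) t [0.04 0.01 0.21] a [0.1 0.  0. ] rows 0.0 J6~ -14.0
```

```bash
python3 -m inch '[{"tx":0,"ty":0,"tz":0.25,"ax":0,"ay":0,"az":0,"grip":4},{"tx":0,"ty":0,"tz":0.25,"ax":0,"ay":0,"az":0,"grip":3.2},{"tx":0,"ty":0,"tz":0.25,"ax":0,"ay":0,"az":0,"grip":2.8},{"tx":0,"ty":0,"tz":0.25,"ax":0,"ay":0,"az":0,"grip":2.6},{"tx":0,"ty":0,"tz":0.25,"ax":0,"ay":0,"az":0,"grip":2.4},{"tx":0,"ty":0,"tz":0.25,"ax":0,"ay":0,"az":0,"grip":2.2},{"tx":0,"ty":0,"tz":0.25,"ax":0,"ay":0,"az":0,"grip":2.2},{"tx":0,"ty":0,"tz":0.25,"ax":0,"ay":0,"az":0,"grip":2.2}]' 8
python3 -m inch '[{"tx":0,"ty":0,"tz":0,"ax":0,"ay":0,"az":0,"grip":3},{"tx":0,"ty":0,"tz":0,"ax":0,"ay":0,"az":0,"grip":4},{"tx":0,"ty":0,"tz":0,"ax":0,"ay":0,"az":0,"grip":4},{"tx":0,"ty":0,"tz":-3,"ax":0,"ay":0,"az":0,"grip":4},{"tx":0,"ty":0,"tz":-8,"ax":0,"ay":0,"az":0,"grip":4},{"tx":0,"ty":0,"tz":-14,"ax":0,"ay":0,"az":0,"grip":4},{"tx":0,"ty":0,"tz":-20,"ax":0,"ay":0,"az":0,"grip":4},{"tx":0,"ty":0,"tz":-25,"ax":0,"ay":0,"az":0,"grip":4}]'
python3 -m inch '[{"tx":-6,"ty":-4,"tz":0,"ax":0,"ay":0,"az":0,"grip":4},{"tx":-12,"ty":-8,"tz":0,"ax":0,"ay":0,"az":0,"grip":4},{"tx":-18,"ty":-10,"tz":0,"ax":0,"ay":0,"az":0,"grip":4},{"tx":-24,"ty":-12,"tz":0,"ax":0,"ay":0,"az":0,"grip":4},{"tx":-30,"ty":-14,"tz":0,"ax":0,"ay":0,"az":0,"grip":4},{"tx":-30,"ty":-14,"tz":0,"ax":0,"ay":0,"az":0,"grip":4}]'
python3 cmp.py b
python3 - <<'E'
import cv2,numpy as np
a=cv2.imread("pics/top0.png");b=cv2.imread("pics/top_b.png");c=cv2.imread("pics/side0.png");d=cv2.imread("pics/side_b.png")
z=lambda i,x,y,w,h,W,H:cv2.resize(i[y:y+h,x:x+w],(W,H),interpolation=cv2.INTER_CUBIC)
cv2.imwrite("pics/final.png",np.vstack([np.hstack([z(a,130,180,80,60,400,300),z(b,130,180,80,60,400,300)]),np.hstack([z(d,220,215,100,75,400,300),z(b,285,170,93,70,400,300)])]))
E
```

```text
t: 67.9
eef_pos: [0.5021, 0.3201, 0.0091]
eef_rot: [0.584, 0.812, -0.0, 0.001]
wrist_force: [-0.3, -0.4, -0.1]
finger_gap: 0.0242
finger_force: 8.0
t: 68.9
eef_pos: [0.5022, 0.3205, 0.2621]
eef_rot: [0.584, 0.812, 0.001, 0.001]
wrist_force: [0.4, 0.1, -0.1]
finger_gap: 0.0403
finger_force: 0.0
t: 69.65
eef_pos: [0.464, -0.0116, 0.2596]
eef_rot: [0.586, 0.811, -0.0, 0.001]
wrist_force: [-0.3, 0.7, 0.1]
finger_gap: 0.0402
finger_force: 0.0
top card ((-0.4453196391292735, 0.3870535485895328), 1.1332491798939373)
top jar ((0.020000129364744268, -0.12301476745868634), 1.0353865458774474)
top drawer ((0.02138162679895217, 0.07196834140801833), 0.9809514803542121)
side card ((0.831212498133409, -0.07061351267983085), 1.1119940847754555)
side jar ((1.2688084764904382, -0.10604347705535133), 0.9145607779811046)
side drawer ((0.2396672432003477, 0.11260803167361289), 0.9727118114969393)
mm/px top [[454.8, 425.3], [454.8, 421.5], [451.0, 425.3]] side [[460.7, 403.4], [458.4, 403.3], [460.9, 407.3]]
```

View pics/final.png

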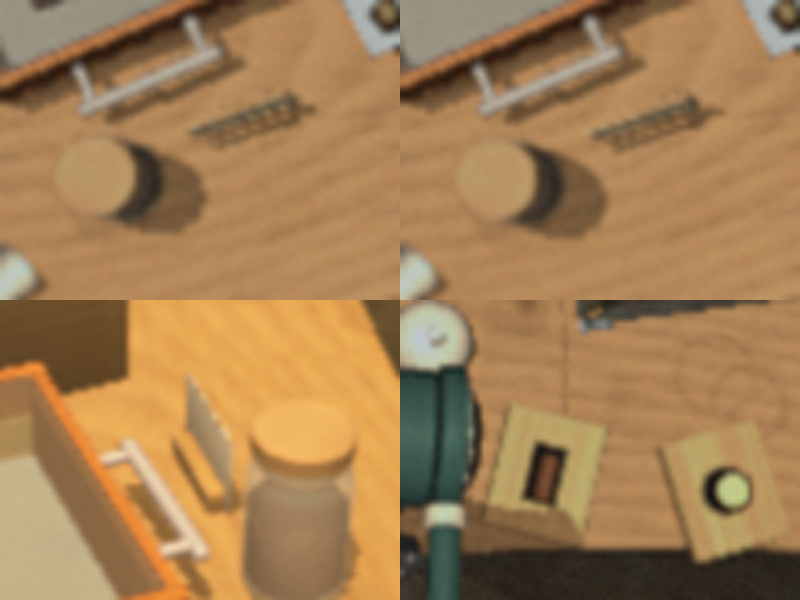

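The final picture shows the card stand and jar where they were at the start (top row, before and after), the drawer shut, the log in the slot at (545,475) and the cup in the round recess at (730,490). Handing in.

```bash
python3 -m inch '[{"tx":0,"ty":0,"tz":0,"ax":0,"ay":0,"az":0,"grip":4},{"tx":0,"ty":0,"tz":0,"ax":0,"ay":0,"az":0,"grip":4}]'; python3 -c "
from workcell import env
print(env.job_done())"
```

```text
t: 70.0
eef_pos: [0.4645, -0.0075, 0.2593]
eef_rot: [0.584, 0.812, -0.0, 0.0]
wrist_force: [-0.8, -0.1, -0.5]
finger_gap: 0.04
finger_force: 0.0
the job is handed in; nothing more can be done
None
```

The job was handed in at 70 s: the cup and log are in their recesses, the drawer is shut, the jar and card stand are upright within about 1–3 mm of where they stood (by the images), and the bell was left alone.

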